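# Lay out the union for checking beside the vise

### The arm

A 6-joint arm with a two-finger parallel gripper is mounted at the origin on the work surface. World frame = base frame: x ahead of the robot, y to its left, z up, the work surface at z = 0. Lengths are in m, angles in rad, forces in N, time in s.
With the tool pointing down it reaches from about 0.35 to 1 m from the base axis. Payload 7.1 kg.
Tool frame: the origin (TCP) lies on the centre line of the jaws, within the pads' length; the fingertips stand 19 mm ahead of it and the grasp point (between the pads) is the TCP (tcp_to_tips is the distance from the TCP to the fingertips, in m); z points along the fingers, x is the direction in which the jaws open and shut, and the axes are right-handed (so a half turn about z gives the same grasp; the last joint's range is limited). The gripper opens to 85 mm and grips with 20 to 120 N. Pads are 22 mm wide; open, the fingers measure 114 mm over their backs; the gripper's body (76 mm by 85 mm) begins 54 mm behind the grasp point. The pads swing forward as they close: fully open they stand 13 mm farther back than shut.
Start: joints at [-1.344, 0.423, 1.63, -0, 1.089, -0.019], TCP at [0.152, -0.606, 0.222] pointing down, gripper open.
Joint ranges: [-3, 3], [-0.9, 2.11], [0.09, 2.58], [-1.31, 4.45], [0.11, 2.69], [-2.54, 2.54]. Speed limits (rad/s): [2.39, 2.39, 3.01, 3.14, 3.14, 3.14].

### API

Orientations are given as [roll, pitch, yaw] about the fixed x, y, z axes, in that order (R = Rz(yaw) Ry(pitch) Rx(roll)).
In Python, from cell import observe, camera, finish_job, tcp_to_tips gives the robot as it stands.
- The arm moves only by the shell command python3 -m crank 'ROWS'. ROWS is JSON, a list of rows, each an object of numbers: "dx", "dy", "dz": the shift along the world's x, y, z in m; "wx", "wy", "wz": the turn, a rotation vector about the world's x, y, z in rad; "claw": the opening, from 0 (shut) to 1 (fully open). In form: [{"dx": .., "dy": .., "dz": .., "wx": .., "wy": .., "wz": .., "claw": ..}, ...]. A call has 1 to 12 rows; each row is the pose to reach, as a shift and turn from the pose measured when the call began; what a row does not reach only later rows make up. A row lasts 1/12 s, in which the tool goes at most 41.7 mm and 7.16 degrees, less where a joint would pass 70% of its speed; a pose out of reach is approached as far as the arm can. A call with a gripper value outside its range is refused whole. The fingers move at their own pace and stop on an object; the grip force is fixed at half the most. Time passes only in rows, so rows that repeat a pose let the fingers close. It gives the time, the measured TCP pose, the force and the opening at its end, in the units of the state.
- observe(): the state, without advancing time (a new reading comes with each control period).
- camera(name): name is "scene" or "top" or "wrist"; returns a dict with "pixels" (384x512x3 uint8, red, green, blue), "vfov" (degrees; the focal length in pixels is half the picture's height over the tangent of half this angle, whatever the lens; pixels are square), "cx", "cy" (the principal point, pixels), "R" (3x3) and "t" (3): a world point X has camera coordinates R X + t. Camera axes: x right, y down, z forward; pixel columns grow to the right and rows downward; lengths in m; the calibration is good to about 2 mm. A picture is of the moment at which its call begins. There is no depth.
- finish_job(): hands the job in, once; it reports no verdict.
The state is a dict: "time_s": time; "q": joint angles; "joint_velocities": joint speeds; "joint_efforts": joint torques, N m; "tool_pos": TCP position; "tcp_rot": TCP orientation; "ft_force": force on the tool from outside, world axes, zero at the start; "torque": the same for the moment, N m; "gripper_width": finger opening in m.
Only numpy, scipy, OpenCV 4.12 (cv2) and the standard library are available. Lean on these libraries where they do the work, as an engineer would, in place of code of your own. Each camera call takes 0.05 s, during which the arm holds its last target.

### The job

Lay out the checking set around the small square steel plate: set the tan tile weight in the middle of the plate, square with its edges, and put the large brass union nut flat and centred on top of the tile. Stand the chrome plug upright on the bench on the side of the plate towards the red vise (left or right), and lay the go/no-go gauge on the bench on the opposite side, parallel to the plate's side edge; both level with the middle of the plate and with a clear gap of about 4 cm to its edge. Leave the other parts where they are and let go of everything.

Things in the scene. Friction and masses are not known exactly. Their poses are not given: they have to be found in the camera images.
- plate: Fixed. Square ground-steel checking plate, 100 x 100 mm, 12 mm thick, lying on the bench. Origin: centre of its underside (bench height). x and y run parallel to its edges; x points away from the robot and y to the robot's left, give or take 0.2 rad; its side edges (left and right) run along x.
- vise: Fixed. Red cast-iron bench vise, about 330 mm long, 130 mm wide (160 mm over its crank bar) and 165 mm high, empty, at the far left or far right of the bench, its centre line about 0.47 m to the side, crank bar towards the robot. Only shows which side is which. Origin: on the bench under the middle of its crank bar; the body lies beyond it, x pointing away from the robot.
- tile: Loose tan ceramic tile weight, a plain flat block 60 x 60 x 20 mm, about 0.19 kg, lying flat. Origin: centre of its underside. x and y are normal to its sides, z up.
- nut: Loose large brass union nut, hexagonal, open bore, 46 mm across flats, 53 mm across corners, 24 mm high, wall 8 mm, about 0.16 kg, lying flat on one face. Origin: centre of its underside. x is normal to one flat (so are the directions every 60 degrees from it), z up.
- plug: Loose chrome pipe plug standing on its round threaded end: round body 34 mm diameter from 0 to 18 mm height, collar 37 mm diameter from 18 to 22 mm, square head 20 x 20 mm from 22 to 42 mm. About 0.12 kg. Origin: centre of its underside. x and y are normal to the sides of the square head, z up.
- gauge: Loose steel double-ended go/no-go gauge lying flat, 92 mm long along its x, 18 mm high: square handle 18 x 18 mm reaching from x = -28 to +16 mm, with 15 mm diameter round pins at the ends (long go pin to x = +46 mm, short no-go pin to x = -46 mm). About 0.12 kg. Origin: middle of the whole length, at the underside, z up. Either end may point either way.
- locknut: Bystander, leave alone: small thin brass hexagonal lock nut, 28 mm across flats, 9 mm high. Origin: centre of its underside.
- sleeve: Bystander, leave alone: small brass tube standing upright, 28 mm diameter, 30 mm high. Origin: centre of its underside.
- nipple: Bystander, leave alone: stepped round brass nipple standing upright, 32 mm diameter, 40 mm high. Origin: centre of its underside.
- spool: Bystander, leave alone: waisted dark steel spool standing upright, 40 mm diameter, 36 mm high. Origin: centre of its underside.
There are look-alikes about, which are no part of the job. There is more than one size of the gauge; the one meant has the size given above.

How it is judged:
By the outcome, as a careful person would: the job done as asked, in the order asked, and still so for the second after the job is handed in, with the robot touching nothing.
It also fails if it takes over 90 s, if anything falls off the work surface, if the arm or the gripper's body presses on something with over 40 N, if the wrist force passes 120 N, or if a joint passes its speed limit or range.

## Working session

There is one attempt and no reset: what is moved stays moved. The work goes in short steps, Python scripts to look and compute and a shell command to move; the robot and the scene stay as the last step left them, time stands still between calls to the robot, and variables do not carry over. Pictures are saved under pics/ and viewed, and the job is handed in when it is done.

```bash
ls; mkdir -p pics; python3 - <<'E'
from cell import observe, camera, tcp_to_tips
import cv2,numpy as np
s=observe();print(s,tcp_to_tips)
for n in("scene","top","wrist"):
    c=camera(n);cv2.imwrite(f"pics/{n}0.png",c["pixels"][:,:,::-1])
    print(n,c["vfov"],c["cx"],c["cy"],np.round(c["R"],4).tolist(),np.round(c["t"],4).tolist(),[k for k in c])
E
```

```text
pics
{'time_s': 0.0, 'q': array([-1.34402060e+00,  4.23846113e-01,  1.63068787e+00,  7.01882537e-06,
        1.08859471e+00, -1.89826746e-02]), 'joint_velocities': array([ 6.83073993e-05, -1.11040628e-03,  1.91579313e-03,  1.41664031e-03,
       -6.91484949e-04, -9.60806165e-05]), 'joint_efforts': array([-1.71389227e-03, -5.57398117e+01, -2.81740129e+01, -1.38216410e-04,
        7.45936384e-03,  4.43987904e-05]), 'tool_pos': array([ 0.15196938, -0.60566768,  0.22144324]), 'tcp_rot': array([-3.14155728e+00,  1.53565219e-03, -1.32504116e+00]), 'ft_force': array([ 0.14732794,  0.64951812, -0.24300659]), 'torque': array([ 0.03689876,  0.02520644, -0.0223497 ]), 'gripper_width': 0.0854537025908473} 0.019
scene 50.33198295911127 266.2746012131891 196.7886762804302 [[-0.4292, 0.9031, 0.0149], [0.6944, 0.3405, -0.634], [-0.5776, -0.2618, -0.7732]] [0.2323, -0.374, 1.7949] ['pixels', 'vfov', 'cx', 'cy', 'R', 't']
top 50.25048926731291 261.49670925766185 195.28538876155284 [[-0.0062, -0.9999, -0.0116], [-0.9916, 0.0076, -0.1294], [0.1295, 0.0107, -0.9915]] [0.0143, 0.5444, 1.054] ['pixels', 'vfov', 'cx', 'cy', 'R', 't']
wrist 67.02674562525206 256.9005749170714 191.78767227077626 [[0.2443, -0.9697, -0.0013], [-0.9349, -0.2359, 0.2653], [-0.2576, -0.0636, -0.9642]] [-0.6239, -0.0349, 0.3774] ['pixels', 'vfov', 'cx', 'cy', 'R', 't']
```

View pics/scene0.png

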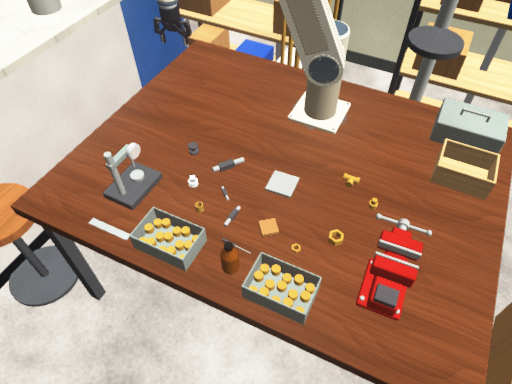

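View pics/top0.png

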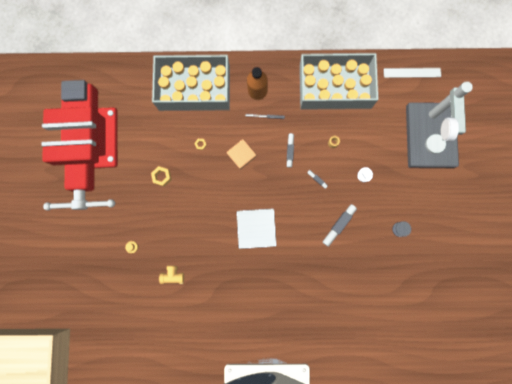

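View pics/wrist0.png

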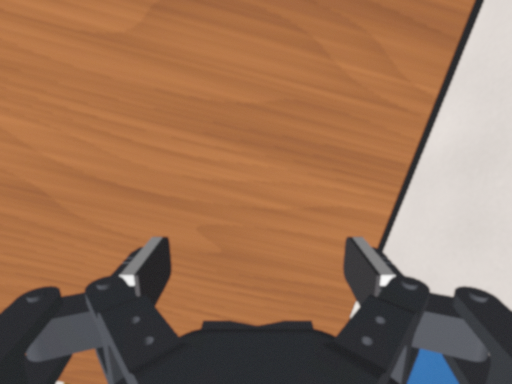

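```bash
cat > h.py <<'E'
import numpy as np,cv2
from cell import camera,observe
def cam(n): return camera(n)
def f(c): return 192/np.tan(np.radians(c["vfov"]/2))
def px2w(c,u,v,z):
    R=np.array(c["R"]);t=np.array(c["t"]);F=f(c)
    d=R.T@np.array([(u-c["cx"])/F,(v-c["cy"])/F,1]);o=-R.T@t
    return o+d*(z-o[2])/d[2]
def w2px(c,X):
    p=np.array(c["R"])@np.array(X)+c["t"];F=f(c)
    return np.array([c["cx"]+F*p[0]/p[2],c["cy"]+F*p[1]/p[2]])
def rect(c,x0,x1,y0,y1,z,s=0.001):
    # metric orthophoto at height z; rows: x decreasing; cols: y decreasing
    nu=int(round((y1-y0)/s));nv=int(round((x1-x0)/s))
    src=np.float32([[0,0],[nu,0],[nu,nv],[0,nv]])
    W=[(x1,y1),(x1,y0),(x0,y0),(x0,y1)]
    dst=np.float32([w2px(c,(a,b,z)) for a,b in W])
    M=cv2.getPerspectiveTransform(src,dst)
    return cv2.warpPerspective(c["pixels"],M,(nu,nv),flags=cv2.INTER_CUBIC|cv2.WARP_INVERSE_MAP)[:,:,::-1]
E
python3 - <<'E'
from h import *
c=cam("top")
for n,u,v in [("plate",256,229),("tile",241,154),("nut",160,176),("plug",365,175),("g1",290,150),("g2",317,179),("g3",340,225),("g1a",291,134),("g1b",290,167),("g3a",355,206),("g3b",326,244),("lock",200,144)]:
    print(n,np.round(px2w(c,u,v,0.012),3))
p=c["pixels"][90:270,120:430,::-1]
cv2.imwrite("pics/top0z.png",cv2.resize(p,None,fx=2.5,fy=2.5,interpolation=cv2.INTER_CUBIC))
E
```

```text
plate [0.456 0.026 0.012]
tile [0.663 0.067 0.012]
nut [0.603 0.289 0.012]
plug [ 0.601 -0.272  0.012]
g1 [ 0.673 -0.069  0.012]
g2 [ 0.591 -0.141  0.012]
g3 [ 0.465 -0.2    0.012]
g1a [ 0.718 -0.072  0.012]
g1b [ 0.625 -0.068  0.012]
g3a [ 0.516 -0.242  0.012]
g3b [ 0.415 -0.161  0.012]
lock [0.692 0.18  0.012]
```

View pics/top0z.png

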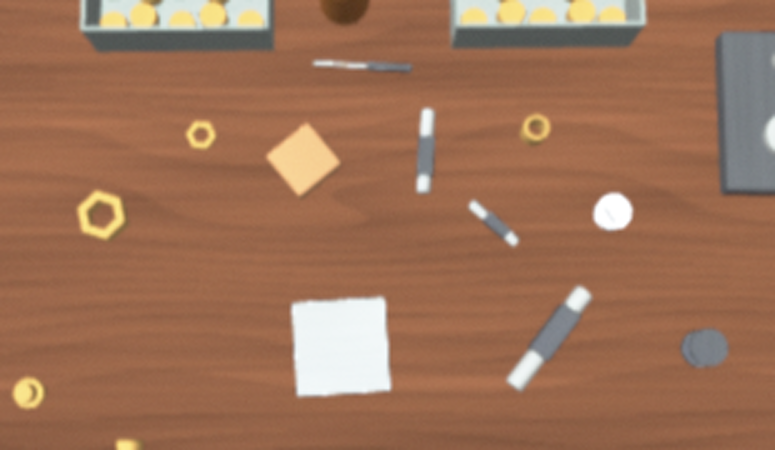

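```bash
cat >> h.py <<'E'
def blob(c,X,half,z,mask_fn,s=0.0005,name=None):
    x,y=X
    im=np.ascontiguousarray(rect(c,x-half,x+half,y-half,y+half,z,s))
    m=mask_fn(cv2.cvtColor(im,cv2.COLOR_BGR2HSV)).astype(np.uint8)
    n,l,st,ce=cv2.connectedComponentsWithStats(m)
    i=1+np.argmax(st[1:,4]); mm=(l==i).astype(np.uint8)
    cs,_=cv2.findContours(mm,cv2.RETR_EXTERNAL,cv2.CHAIN_APPROX_NONE)
    k=max(cs,key=cv2.contourArea); r=cv2.minAreaRect(k)
    if name: 
        cv2.drawContours(im,[k],-1,(0,0,255),1);cv2.imwrite(name,im)
    def w(p): return np.array([x+half-(p[1]+.5)*s, y+half-(p[0]+.5)*s])
    box=cv2.boxPoints(r); b=[w(p) for p in box]
    e=b[1]-b[0];e2=b[2]-b[1]
    mu=cv2.moments(k); 
    return dict(c=w(r[0]),cm=w((mu['m10']/mu['m00'],mu['m01']/mu['m00'])),size=(np.linalg.norm(e),np.linalg.norm(e2)),ang=np.degrees((np.arctan2(e[1],e[0]),np.arctan2(e2[1],e2[0]))))
yellow=lambda h:(h[...,0]>12)&(h[...,0]<35)&(h[...,1]>80)&(h[...,2]>170)
white=lambda h:(h[...,1]<50)&(h[...,2]>150)
gray=lambda h:(h[...,1]<70)
E
python3 - <<'E'
from h import *
c=cam("top")
for n,X,half,z,m in [("plate",(.456,.026),.09,.012,white),("tile",(.663,.067),.06,.02,yellow),("nut",(.603,.289),.06,.024,yellow),("plug",(.601,-.272),.05,.022,white),("gauge",(.673,-.069),.06,.014,gray)]:
    b=blob(c,X,half,z,m,name=f"pics/b_{n}.png");print(n,{k:np.round(v,4).tolist() for k,v in b.items()})
w=cam("wrist");print(-np.array(w["R"]).T@w["t"])
ims=[cv2.resize(cv2.imread(f"pics/b_{n}.png"),(260,260)) for n in("plate","tile","nut","plug","gauge")]
cv2.imwrite("pics/b.png",np.vstack([np.hstack(ims[:3]),np.hstack(ims[3:]+[ims[0]*0])]))
E
```

```text
plate {'c': [0.4582, 0.0262], 'cm': [0.4583, 0.0261], 'size': [0.10329999774694443, 0.1039000004529953], 'ang': [-86.71080017089844, -176.71080017089844]}
tile {'c': [0.6629, 0.0667], 'cm': [0.6628, 0.0665], 'size': [0.0632999986410141, 0.062199998646974564], 'ang': [-51.215599060058594, -141.21560668945312]}
nut {'c': [0.6024, 0.2864], 'cm': [0.6027, 0.2863], 'size': [0.05660000070929527, 0.050599999725818634], 'ang': [-45.0, -135.0]}
plug {'c': [0.6006, -0.2691], 'cm': [0.6009, -0.2692], 'size': [0.04349999874830246, 0.03959999978542328], 'ang': [-45.0, -135.0]}
gauge {'c': [0.6729, -0.0686], 'cm': [0.6723, -0.0683], 'size': [0.09790000319480896, 0.019099999219179153], 'ang': [-4.39870023727417, -94.39859771728516]}
[ 0.21708192 -0.58930061  0.3726877 ]
```

View pics/b.png

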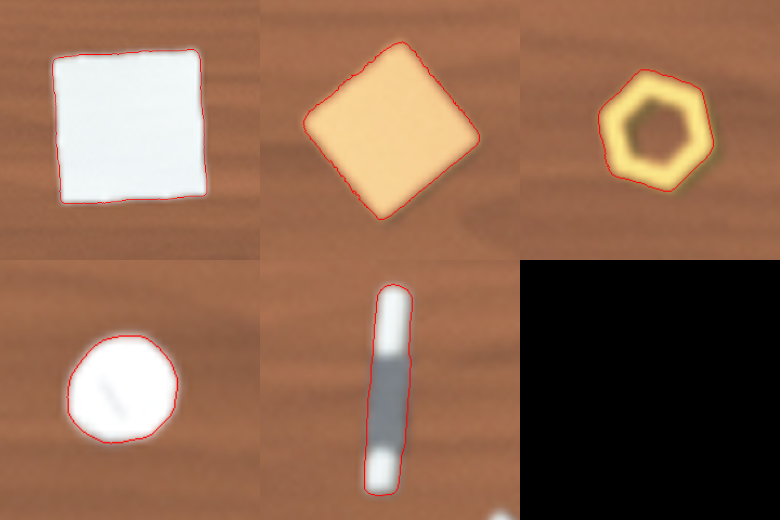

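```bash
python3 -m crank '[{"dx":0.511,"dy":0.672,"dz":0.0,"wz":0.431,"claw":1},{"dx":0.511,"dy":0.672,"dz":0.0,"wz":0.431,"claw":1},{"dx":0.511,"dy":0.672,"dz":0.0,"wz":0.431,"claw":1},{"dx":0.511,"dy":0.672,"dz":0.0,"wz":0.431,"claw":1},{"dx":0.511,"dy":0.672,"dz":0.0,"wz":0.431,"claw":1},{"dx":0.511,"dy":0.672,"dz":0.0,"wz":0.431,"claw":1},{"dx":0.511,"dy":0.672,"dz":0.0,"wz":0.431,"claw":1},{"dx":0.511,"dy":0.672,"dz":0.0,"wz":0.431,"claw":1},{"dx":0.511,"dy":0.672,"dz":0.0,"wz":0.431,"claw":1},{"dx":0.511,"dy":0.672,"dz":0.0,"wz":0.431,"claw":1},{"dx":0.511,"dy":0.672,"dz":0.0,"wz":0.431,"claw":1},{"dx":0.511,"dy":0.672,"dz":0.0,"wz":0.431,"claw":1}]'
```

```text
invalid input at $[0]: expected keys dx, dy, dz, wx, wy, wz, claw
```

```bash
python3 -m crank '[{"dx":0.511,"dy":0.672,"dz":0,"wx":0,"wy":0,"wz":0.431,"claw":1},{"dx":0.511,"dy":0.672,"dz":0,"wx":0,"wy":0,"wz":0.431,"claw":1},{"dx":0.511,"dy":0.672,"dz":0,"wx":0,"wy":0,"wz":0.431,"claw":1},{"dx":0.511,"dy":0.672,"dz":0,"wx":0,"wy":0,"wz":0.431,"claw":1},{"dx":0.511,"dy":0.672,"dz":0,"wx":0,"wy":0,"wz":0.431,"claw":1},{"dx":0.511,"dy":0.672,"dz":0,"wx":0,"wy":0,"wz":0.431,"claw":1},{"dx":0.511,"dy":0.672,"dz":0,"wx":0,"wy":0,"wz":0.431,"claw":1},{"dx":0.511,"dy":0.672,"dz":0,"wx":0,"wy":0,"wz":0.431,"claw":1},{"dx":0.511,"dy":0.672,"dz":0,"wx":0,"wy":0,"wz":0.431,"claw":1},{"dx":0.511,"dy":0.672,"dz":0,"wx":0,"wy":0,"wz":0.431,"claw":1},{"dx":0.511,"dy":0.672,"dz":0,"wx":0,"wy":0,"wz":0.431,"claw":1},{"dx":0.511,"dy":0.672,"dz":0,"wx":0,"wy":0,"wz":0.431,"claw":1}]'
```

```text
time_s: 1.3
tool_pos: [0.4556, -0.2063, 0.2223]
tcp_rot: [-3.141, -0.0, -0.894]
ft_force: [0.2, -0.7, 0.1]
gripper_width: 0.0854
```

Works as expected. Remaining shift (0.207, 0.273).

```bash
python3 -m crank '[{"dx":0.207,"dy":0.273,"dz":0,"wx":0,"wy":0,"wz":0,"claw":1},{"dx":0.207,"dy":0.273,"dz":0,"wx":0,"wy":0,"wz":0,"claw":1},{"dx":0.207,"dy":0.273,"dz":0,"wx":0,"wy":0,"wz":0,"claw":1},{"dx":0.207,"dy":0.273,"dz":0,"wx":0,"wy":0,"wz":0,"claw":1},{"dx":0.207,"dy":0.273,"dz":0,"wx":0,"wy":0,"wz":0,"claw":1},{"dx":0.207,"dy":0.273,"dz":0,"wx":0,"wy":0,"wz":0,"claw":1},{"dx":0.207,"dy":0.273,"dz":0,"wx":0,"wy":0,"wz":0,"claw":1},{"dx":0.207,"dy":0.273,"dz":0,"wx":0,"wy":0,"wz":0,"claw":1},{"dx":0.207,"dy":0.273,"dz":0,"wx":0,"wy":0,"wz":0,"claw":1},{"dx":0.207,"dy":0.273,"dz":0,"wx":0,"wy":0,"wz":0,"claw":1},{"dx":0.207,"dy":0.273,"dz":0,"wx":0,"wy":0,"wz":0,"claw":1}]'
python3 - <<'E'
from h import *
c=cam("wrist");cv2.imwrite("pics/w1.png",c["pixels"][:,:,::-1])
b=blob(c,(.663,.067),.06,.02,yellow,name="pics/bt.png");print(b)
print(observe()["tool_pos"])
E
```

```text
time_s: 2.22
tool_pos: [0.6621, 0.0669, 0.2217]
tcp_rot: [3.141, 0.0, -0.893]
ft_force: [0.0, -0.8, -0.3]
gripper_width: 0.0854
{'c': array([0.66175001, 0.06700001]), 'cm': array([0.66209582, 0.06837183]), 'size': (np.float32(0.116999984), np.float32(0.1195)), 'ang': array([  0., -90.], dtype=float32)}
[0.66170594 0.06600088 0.22182131]
```

View pics/w1.png

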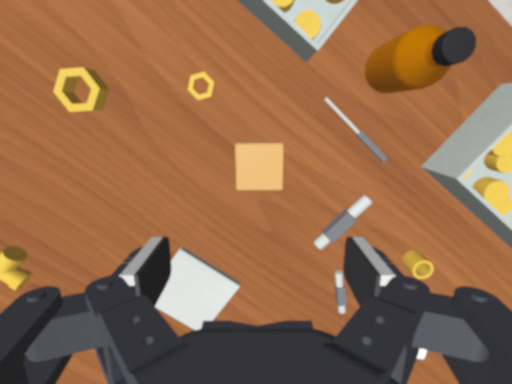

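View pics/bt.png

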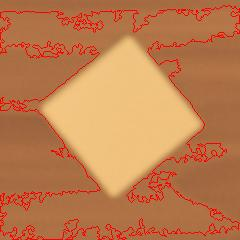

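```bash
cat >> h.py <<'E'
bright=lambda t:(lambda h:h[...,2]>t)
E
python3 - <<'E'
from h import *
c=cam("wrist")
b=blob(c,(.663,.067),.06,.02,bright(215),name="pics/bt.png");print(b)
E
```

```text
{'c': array([0.66488379, 0.06657132]), 'cm': array([0.66497118, 0.06652904]), 'size': (np.float32(0.05757414), np.float32(0.057048876)), 'ang': array([ -50.630672, -140.63069 ], dtype=float32)}
```

View pics/bt.png

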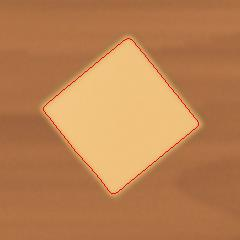

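```bash
python3 -m crank '[{"dx":0.0025,"dy":0.0005,"dz":-0.04,"wx":0,"wy":0,"wz":0.005,"claw":1},{"dx":0.0025,"dy":0.0005,"dz":-0.08,"wx":0,"wy":0,"wz":0.005,"claw":1},{"dx":0.0025,"dy":0.0005,"dz":-0.12,"wx":0,"wy":0,"wz":0.005,"claw":1},{"dx":0.0025,"dy":0.0005,"dz":-0.16,"wx":0,"wy":0,"wz":0.005,"claw":1},{"dx":0.0025,"dy":0.0005,"dz":-0.185,"wx":0,"wy":0,"wz":0.005,"claw":1},{"dx":0.0025,"dy":0.0005,"dz":-0.2,"wx":0,"wy":0,"wz":0.005,"claw":1},{"dx":0.0025,"dy":0.0005,"dz":-0.202,"wx":0,"wy":0,"wz":0.005,"claw":1},{"dx":0.0025,"dy":0.0005,"dz":-0.202,"wx":0,"wy":0,"wz":0.005,"claw":1},{"dx":0.0025,"dy":0.0005,"dz":-0.202,"wx":0,"wy":0,"wz":0.005,"claw":0.5},{"dx":0.0025,"dy":0.0005,"dz":-0.202,"wx":0,"wy":0,"wz":0.005,"claw":0.5},{"dx":0.0025,"dy":0.0005,"dz":-0.202,"wx":0,"wy":0,"wz":0.005,"claw":0.5},{"dx":0.0025,"dy":0.0005,"dz":-0.202,"wx":0,"wy":0,"wz":0.005,"claw":0.5}]'
```

```text
time_s: 3.32
tool_pos: [0.6651, 0.0661, 0.0217]
tcp_rot: [-3.141, -0.001, -0.89]
ft_force: [-0.2, -0.2, 0.3]
gripper_width: 0.0427
```

```bash
python3 - <<'E'
from h import *
c=cam("wrist");cv2.imwrite("pics/w2.png",c["pixels"][:,:,::-1])
c=cam("scene");cv2.imwrite("pics/s2.png",cv2.resize(c["pixels"][170:270,200:350,::-1],None,fx=5,fy=5))
print(observe()["gripper_width"],observe()["tool_pos"])
E
```

```text
0.042783894753667694 [0.66462032 0.06613976 0.02098179]
```

View pics/w2.png

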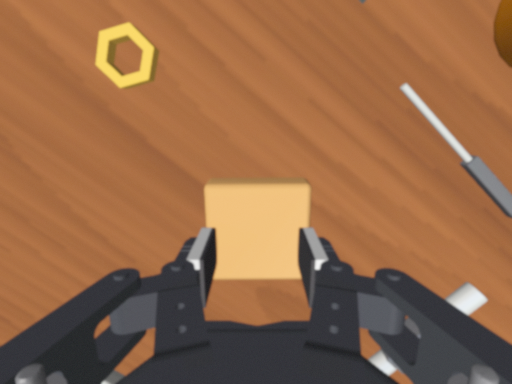

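View pics/s2.png

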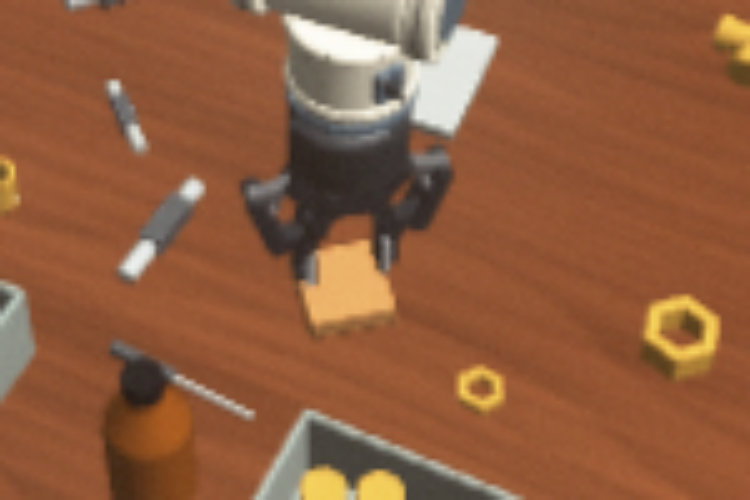

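```bash
python3 - <<'E'
from h import *
c=cam("wrist");s=observe();p=s["tool_pos"];y=s["tcp_rot"][2]
d=np.array([np.cos(y),np.sin(y),0]);q=np.array([-np.sin(y),np.cos(y),0])
print("tcp",w2px(c,p))
for w in (.0214,.03,.0425):
  for dz in (0,-.019): print(w,dz,w2px(c,p+d*w+[0,0,dz]),w2px(c,p-d*w+[0,0,dz]))
for a,b in((1,1),(1,-1),(-1,1),(-1,-1)): print("tile",w2px(c,np.array([.6645,.0666,.02])+.03*a*d+.03*b*q))
E
```

```text
tcp [257.27947302 235.93784804]
0.0214 0 [295.19941306 235.96367017] [219.35081017 235.91201997]
0.0214 -0.019 [291.32412161 223.48257456] [223.11321796 223.43354399]
0.03 0 [310.43581107 235.97404562] [204.10599258 235.9016388 ]
0.03 -0.019 [305.02664669 223.49242405] [209.40388357 223.4236896 ]
0.0425 0 [332.57922785 235.9891245 ] [181.94531437 235.88654816]
0.0425 -0.019 [324.94107705 223.50673871] [189.4754931  223.40936491]
tile [312.41998243 183.45915338]
tile [307.18418164 281.63734173]
tile [201.08038447 183.36560107]
tile [206.13966407 281.58252853]
```

```bash
python3 - <<'E'
from h import *
im=cv2.imread("pics/w2.png")[160:330,150:370];cv2.imwrite("pics/w2z.png",cv2.resize(im,None,fx=3.5,fy=3.5,interpolation=cv2.INTER_CUBIC))
im=cv2.imread("pics/w1.png")[200:370,80:420];cv2.imwrite("pics/w1z.png",cv2.resize(im,None,fx=2.3,fy=2.3,interpolation=cv2.INTER_CUBIC))
E
```

```text
(no output)
```

View pics/w2z.png

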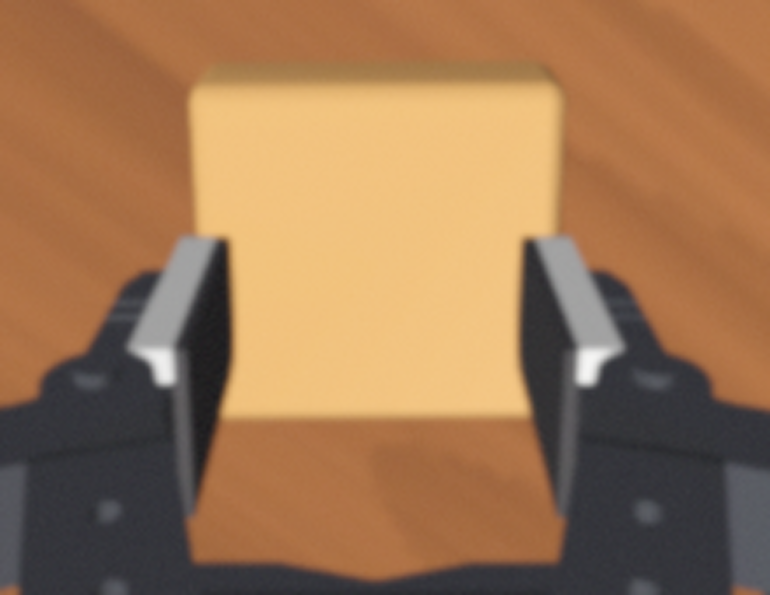

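View pics/w1z.png

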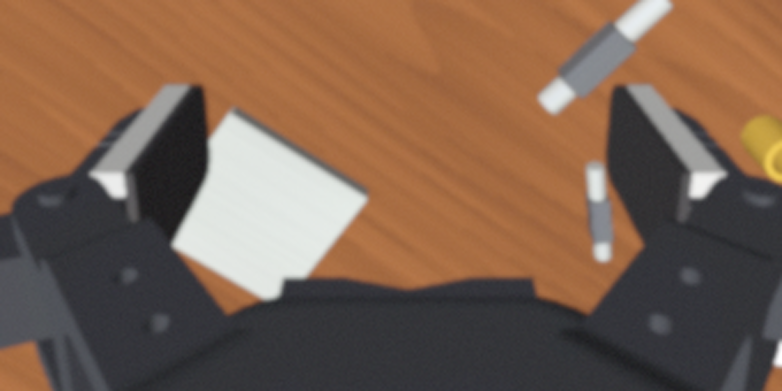

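```bash
python3 - <<'E'
from h import *
s=camera("scene");p=s["pixels"][190:250,235:310,::-1]
cv2.imwrite("pics/s2z.png",cv2.resize(p,None,fx=10,fy=10,interpolation=cv2.INTER_CUBIC))
o=observe();P=o["tool_pos"];y=o["tcp_rot"][2]
d=np.array([np.cos(y),np.sin(y),0])
for sg in(1,-1):
  for dz in (.02,0.01,0,-.01,-.019): print(sg,dz,(w2px(s,P+sg*d*.0214+[0,0,dz])-[235,190])*10)
E
```

```text
1 0.02 [272.70308772 331.80228898]
1 0.01 [272.48439756 349.26240847]
1 0 [272.26816761 366.52610595]
1 -0.01 [272.05435658 383.59667745]
1 -0.019 [271.86396146 398.79773409]
-1 0.02 [397.33511433 308.3650335 ]
-1 0.01 [396.41603243 325.86986212]
-1 0 [395.50723863 343.17874382]
-1 -0.01 [394.60856112 360.29495041]
-1 -0.019 [393.8082619  375.53744485]
```

View pics/s2z.png

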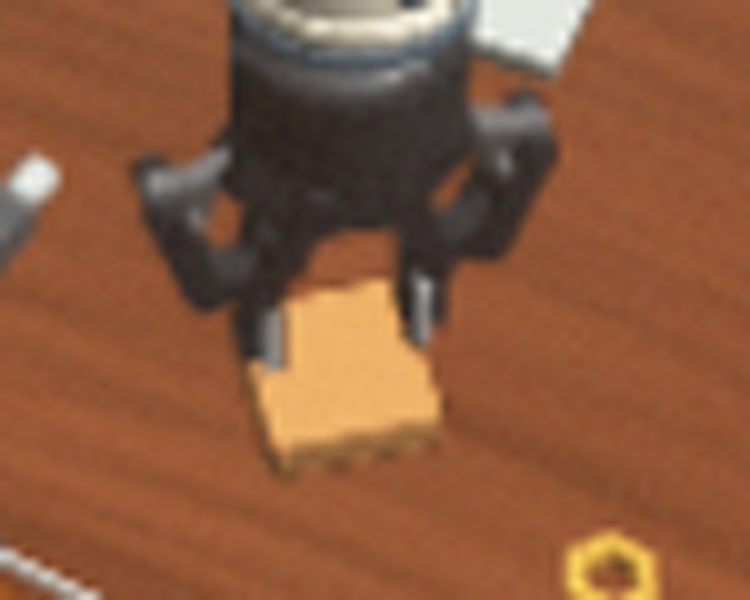

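```bash
python3 -m crank '[{"dx":0,"dy":0,"dz":0,"wx":0,"wy":0,"wz":0,"claw":1},{"dx":0,"dy":0,"dz":0,"wx":0,"wy":0,"wz":0,"claw":1},{"dx":0,"dy":0,"dz":0,"wx":0,"wy":0,"wz":0,"claw":1},{"dx":0,"dy":0,"dz":0,"wx":0,"wy":0,"wz":0,"claw":1},{"dx":0,"dy":0,"dz":-0.004,"wx":0,"wy":0,"wz":0,"claw":1},{"dx":0,"dy":0,"dz":-0.008,"wx":0,"wy":0,"wz":0,"claw":1},{"dx":0,"dy":0,"dz":-0.008,"wx":0,"wy":0,"wz":0,"claw":1}]'
python3 - <<'E'
from h import *
c=cam("wrist");cv2.imwrite("pics/w3.png",c["pixels"][:,:,::-1])
s=camera("scene");p=s["pixels"][190:250,235:310,::-1]
cv2.imwrite("pics/s3z.png",cv2.resize(p,None,fx=10,fy=10,interpolation=cv2.INTER_CUBIC))
E
```

```text
time_s: 4.1
tool_pos: [0.6636, 0.066, 0.0113]
tcp_rot: [3.14, 0.001, -0.89]
ft_force: [1.2, -0.1, -0.4]
gripper_width: 0.0852
```

View pics/w3.png

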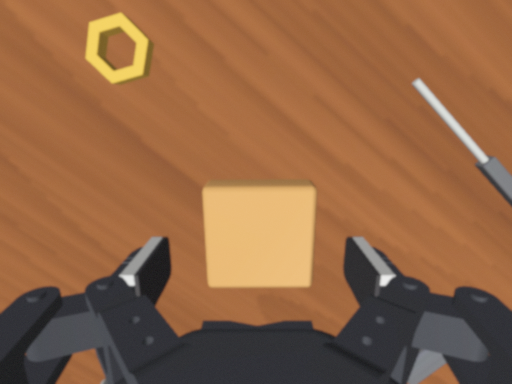

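View pics/s3z.png

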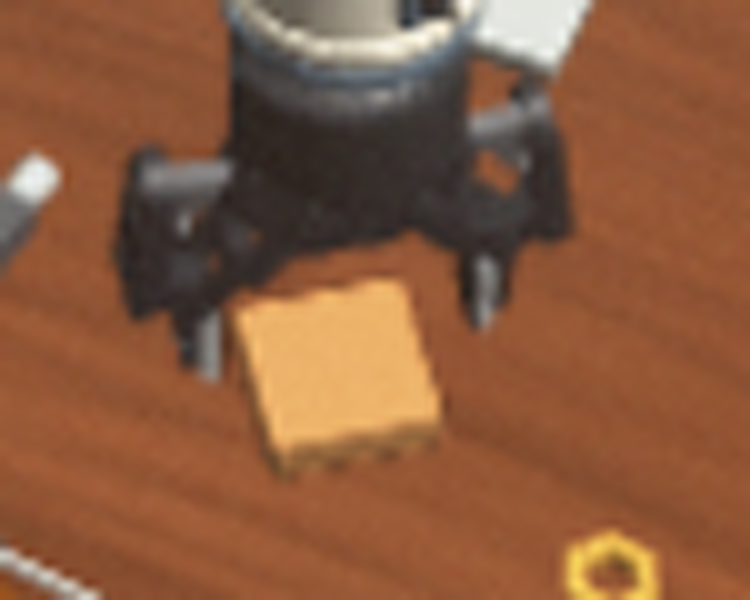

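```bash
cat >> h.py <<'E'
def ray(c,u):
    R=np.array(c["R"]);F=f(c);d=R.T@np.array([(u[0]-c["cx"])/F,(u[1]-c["cy"])/F,1]);return -R.T@np.array(c["t"]),d/np.linalg.norm(d)
def tri(c1,u1,c2,u2):
    o1,d1=ray(c1,u1);o2,d2=ray(c2,u2)
    a=np.linalg.lstsq(np.c_[d1,-d2],o2-o1,rcond=None)[0]
    p,q=o1+a[0]*d1,o2+a[1]*d2;return (p+q)/2,np.linalg.norm(p-q)
E
python3 - <<'E'
from h import *
w=cam("wrist");s=cam("scene")
print(tri(w,(346,238),s,(256.8,227.8)),tri(w,(169.5,238),s,(282.8,222.5)))
print(observe()["tool_pos"],observe()["ft_force"])
E
```

```text
(array([0.69777688, 0.03876942, 0.03344208]), np.float64(0.0009628141764537724)) (array([0.6365537 , 0.10509158, 0.02444648]), np.float64(0.004075563366644306))
[0.66426082 0.06610898 0.01234986] [-0.68721476 -0.10819689 -0.15783972]
```

```bash
python3 -m crank '[{"dx":0,"dy":0,"dz":-0.005,"wx":0,"wy":0,"wz":0,"claw":1},{"dx":0,"dy":0,"dz":-0.01,"wx":0,"wy":0,"wz":0,"claw":1},{"dx":0,"dy":0,"dz":-0.015,"wx":0,"wy":0,"wz":0,"claw":1},{"dx":0,"dy":0,"dz":-0.017,"wx":0,"wy":0,"wz":0,"claw":1},{"dx":0,"dy":0,"dz":-0.017,"wx":0,"wy":0,"wz":0,"claw":1}]'
python3 - <<'E'
from h import *
c=cam("wrist")
s=camera("scene");p=s["pixels"][190:250,235:310,::-1]
cv2.imwrite("pics/s4z.png",np.hstack([cv2.resize(p,None,fx=6,fy=6,interpolation=cv2.INTER_CUBIC),cv2.resize(c["pixels"][150:330,100:400,::-1],(340,360))]))
E
```

```text
time_s: 4.72
tool_pos: [0.6636, 0.0661, -0.0057]
tcp_rot: [3.14, 0.001, -0.89]
ft_force: [0.3, -0.3, 0.3]
gripper_width: 0.0855
```

View pics/s4z.png

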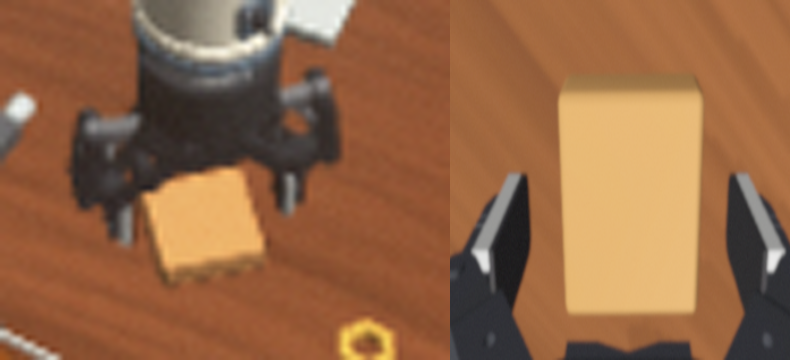

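```bash
python3 -m crank '[{"dx":0,"dy":0,"dz":0,"wx":0,"wy":0,"wz":0,"claw":0.5},{"dx":0,"dy":0,"dz":0,"wx":0,"wy":0,"wz":0,"claw":0.5},{"dx":0,"dy":0,"dz":0,"wx":0,"wy":0,"wz":0,"claw":0.5},{"dx":0,"dy":0,"dz":0,"wx":0,"wy":0,"wz":0,"claw":0.5}]'
python3 - <<'E'
from h import *
c=cam("wrist")
s=camera("scene");p=s["pixels"][190:250,235:310,::-1]
cv2.imwrite("pics/s5z.png",np.hstack([cv2.resize(p,None,fx=6,fy=6,interpolation=cv2.INTER_CUBIC),cv2.resize(c["pixels"][150:330,100:400,::-1],(340,360))]))
E
```

```text
time_s: 5.15
tool_pos: [0.6647, 0.0662, -0.0042]
tcp_rot: [3.142, -0.0, -0.89]
ft_force: [-0.0, -0.3, 4.4]
gripper_width: 0.0583
```

View pics/s5z.png

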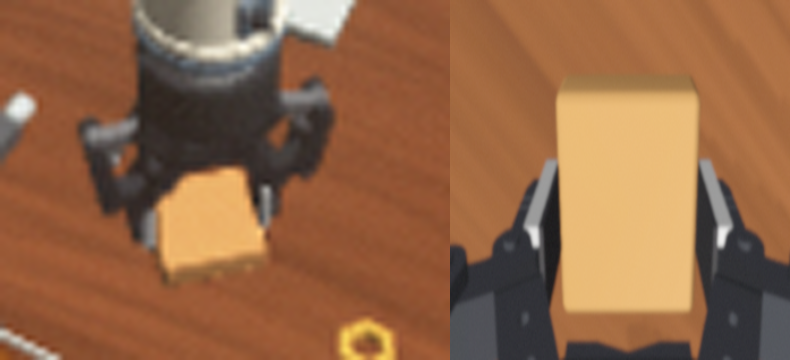

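```bash
python3 -m crank '[{"dx":0,"dy":0,"dz":0.03,"wx":0,"wy":0,"wz":0,"claw":0.5},{"dx":0,"dy":0,"dz":0.07,"wx":0,"wy":0,"wz":0,"claw":0.5},{"dx":-0.02,"dy":0,"dz":0.1,"wx":0,"wy":0,"wz":-0.12,"claw":0.5},{"dx":-0.05,"dy":-0.01,"dz":0.13,"wx":0,"wy":0,"wz":-0.24,"claw":0.5},{"dx":-0.08,"dy":-0.02,"dz":0.16,"wx":0,"wy":0,"wz":-0.36,"claw":0.5},{"dx":-0.11,"dy":-0.03,"dz":0.18,"wx":0,"wy":0,"wz":-0.48,"claw":0.5},{"dx":-0.14,"dy":-0.04,"dz":0.2,"wx":0,"wy":0,"wz":-0.6,"claw":0.5},{"dx":-0.18,"dy":-0.04,"dz":0.21,"wx":0,"wy":0,"wz":-0.623,"claw":0.5},{"dx":-0.22,"dy":-0.04,"dz":0.225,"wx":0,"wy":0,"wz":-0.623,"claw":0.5},{"dx":-0.25,"dy":-0.04,"dz":0.225,"wx":0,"wy":0,"wz":-0.623,"claw":0.5},{"dx":-0.264,"dy":-0.04,"dz":0.225,"wx":0,"wy":0,"wz":-0.623,"claw":0.5},{"dx":-0.264,"dy":-0.04,"dz":0.225,"wx":0,"wy":0,"wz":-0.623,"claw":0.5}]'
python3 - <<'E'
from h import *
c=cam("wrist");cv2.imwrite("pics/w6.png",c["pixels"][:,:,::-1])
b=blob(c,(.463,.026),.065,.012,white,name="pics/bp.png");print(b,observe()["tool_pos"])
E
```

```text
time_s: 6.25
tool_pos: [0.3967, 0.0261, 0.2205]
tcp_rot: [3.139, -0.0, -1.513]
ft_force: [0.4, 0.6, -2.9]
gripper_width: 0.0584
{'c': array([0.46038039, 0.02590656]), 'cm': array([0.46039709, 0.02584747]), 'size': (np.float32(0.101110734), np.float32(0.10055397)), 'ang': array([ -86.698105, -176.69814 ], dtype=float32)} [0.39937463 0.02614294 0.22091957]
```

View pics/w6.png

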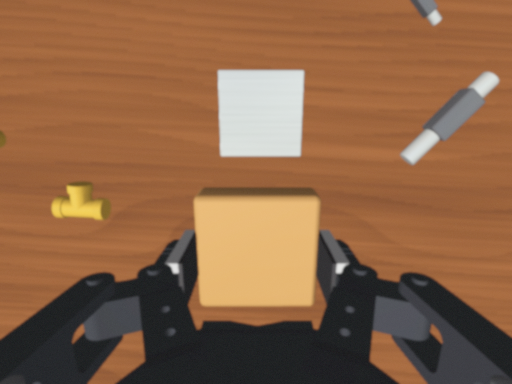

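View pics/bp.png

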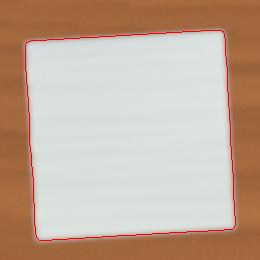

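```bash
python3 -m crank '[{"dx":0.03,"dy":0,"dz":-0.02,"wx":0,"wy":0,"wz":0,"claw":0.5},{"dx":0.055,"dy":0,"dz":-0.05,"wx":0,"wy":0,"wz":0,"claw":0.5},{"dx":0.0605,"dy":0,"dz":-0.09,"wx":0,"wy":0,"wz":0,"claw":0.5},{"dx":0.0605,"dy":0,"dz":-0.13,"wx":0,"wy":0,"wz":0,"claw":0.5},{"dx":0.0605,"dy":0,"dz":-0.165,"wx":0,"wy":0,"wz":0,"claw":0.5},{"dx":0.0605,"dy":0,"dz":-0.19,"wx":0,"wy":0,"wz":0,"claw":0.5},{"dx":0.0605,"dy":0,"dz":-0.2,"wx":0,"wy":0,"wz":0,"claw":0.5},{"dx":0.0605,"dy":0,"dz":-0.206,"wx":0,"wy":0,"wz":0,"claw":0.5},{"dx":0.0605,"dy":0,"dz":-0.206,"wx":0,"wy":0,"wz":0,"claw":0.5}]'
python3 - <<'E'
from h import *
c=cam("wrist");cv2.imwrite("pics/w7.png",c["pixels"][:,:,::-1])
for i in range(3):print(observe()["tool_pos"])
c=cam("top");b=blob(c,(.458,.026),.08,.012,white,name="pics/bp.png")
E
```

```text
time_s: 7.05
tool_pos: [0.4604, 0.0261, 0.0141]
tcp_rot: [3.141, -0.0, -1.513]
ft_force: [-0.1, -0.3, -1.3]
gripper_width: 0.0585
[0.46082544 0.02615681 0.01511503]
[0.46082544 0.02615681 0.01511503]
[0.46082544 0.02615681 0.01511503]
```

View pics/w7.png

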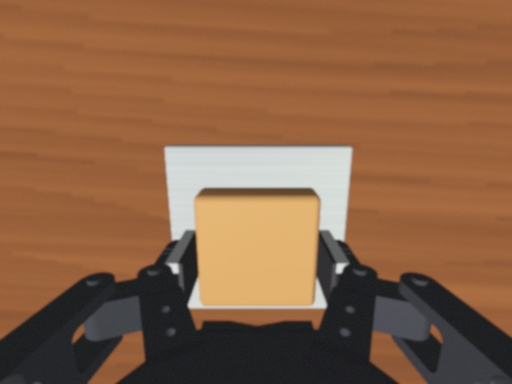

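```bash
python3 - <<'E'
from h import *
c=cam("wrist")
a=np.radians(3.3);X=np.array([np.cos(a),np.sin(a)]);Y=np.array([-X[1],X[0]])
def loc(u,v,z):
    p=px2w(c,u,v,z)[:2]-[.4604,.0259];return np.round([p@X*1e3,p@Y*1e3],1)
for u,v in((165,146),(351,146),(190,307),(326,307)):print("plate",loc(u,v,.012))
for u,v in((196,195),(320,195),(200,304),(315,304)):print("tile",loc(u,v,.039),loc(u,v,.041))
E
```

```text
plate [50.4 49.4]
plate [ 50.6 -49.3]
plate [-48.9  42. ]
plate [-48.8 -42.4]
tile [31.1 28.5] [31.7 28.1]
tile [ 31.2 -28.3] [ 31.8 -27.8]
tile [-26.8  29.6] [-25.3  29.1]
tile [-26.7 -29.2] [-25.2 -28.7]
```

```bash
python3 -m crank '[{"dx":-0.0015,"dy":0,"dz":-0.002,"wx":0,"wy":0,"wz":0,"claw":0.5},{"dx":-0.0015,"dy":0,"dz":-0.005,"wx":0,"wy":0,"wz":0,"claw":0.5},{"dx":-0.0015,"dy":0,"dz":-0.007,"wx":0,"wy":0,"wz":0,"claw":0.5},{"dx":-0.0015,"dy":0,"dz":-0.007,"wx":0,"wy":0,"wz":0,"claw":0.5}]'
```

```text
time_s: 7.53
tool_pos: [0.4599, 0.0262, 0.0093]
tcp_rot: [-3.138, -0.0, -1.513]
ft_force: [-0.2, -0.1, -2.7]
gripper_width: 0.0581
```

```bash
python3 -m crank '[{"dx":0,"dy":0,"dz":-0.001,"wx":0,"wy":0,"wz":0,"claw":0.5},{"dx":0,"dy":0,"dz":-0.002,"wx":0,"wy":0,"wz":0,"claw":0.5},{"dx":0,"dy":0,"dz":-0.002,"wx":0,"wy":0,"wz":0,"claw":0.5}]'
```

```text
time_s: 7.78
tool_pos: [0.4601, 0.0262, 0.0078]
tcp_rot: [-3.138, -0.0, -1.513]
ft_force: [-1.2, -1.2, 5.9]
gripper_width: 0.0583
```

Contact (5.9 N). Release and rise.

```bash
python3 -m crank '[{"dx":0,"dy":0,"dz":0,"wx":0,"wy":0,"wz":0,"claw":0.75},{"dx":0,"dy":0,"dz":0,"wx":0,"wy":0,"wz":0,"claw":1},{"dx":0,"dy":0,"dz":0,"wx":0,"wy":0,"wz":0,"claw":1},{"dx":0,"dy":0,"dz":0.02,"wx":0,"wy":0,"wz":0,"claw":1},{"dx":0,"dy":0,"dz":0.06,"wx":0,"wy":0,"wz":0,"claw":1},{"dx":0,"dy":0,"dz":0.1,"wx":0,"wy":0,"wz":0,"claw":1},{"dx":0,"dy":0,"dz":0.14,"wx":0,"wy":0,"wz":0,"claw":1},{"dx":0,"dy":0,"dz":0.18,"wx":0,"wy":0,"wz":0,"claw":1},{"dx":0,"dy":0,"dz":0.21,"wx":0,"wy":0,"wz":0,"claw":1},{"dx":0,"dy":0,"dz":0.213,"wx":0,"wy":0,"wz":0,"claw":1}]'
python3 - <<'E'
from h import *
c=cam("wrist")
b=blob(c,(.4604,.0259),.065,.012,white,name="pics/bp.png");print(b)
tan=lambda h:(h[...,1]>80)&(h[...,2]>200)
b=blob(c,(.4604,.0259),.045,.032,tan,name="pics/bt.png");print(b)
cv2.imwrite("pics/j.png",np.hstack([cv2.imread("pics/bp.png"),cv2.resize(cv2.imread("pics/bt.png"),(260,260))]))
E
```

```text
time_s: 8.62
tool_pos: [0.4634, 0.0263, 0.2265]
tcp_rot: [-3.128, -0.001, -1.513]
ft_force: [0.6, 1.1, -0.5]
gripper_width: 0.0851
{'c': array([0.46015644, 0.02578879]), 'cm': array([0.46014098, 0.02573169]), 'size': (np.float32(0.10115733), np.float32(0.10088504)), 'ang': array([ -86.68904, -176.68906], dtype=float32)}
{'c': array([0.46051327, 0.02640645]), 'cm': array([0.46058259, 0.02640922]), 'size': (np.float32(0.05716349), np.float32(0.057390418)), 'ang': array([ -86.74802, -176.74805], dtype=float32)}
```

View pics/j.png

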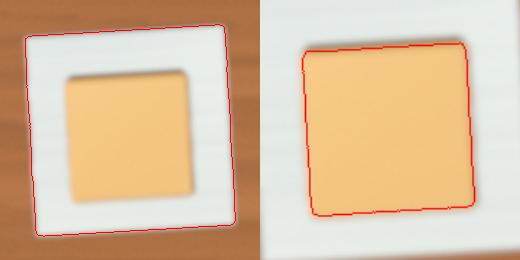

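```bash
python3 -m crank '[{"dx":0.142,"dy":0.26,"dz":-0.005,"wx":-0.0,"wy":0,"wz":0.164,"claw":1},{"dx":0.142,"dy":0.26,"dz":-0.005,"wx":0,"wy":0,"wz":0.164,"claw":1},{"dx":0.142,"dy":0.26,"dz":-0.005,"wx":0,"wy":0,"wz":0.164,"claw":1},{"dx":0.142,"dy":0.26,"dz":-0.005,"wx":0,"wy":0,"wz":0.164,"claw":1},{"dx":0.142,"dy":0.26,"dz":-0.005,"wx":0,"wy":0,"wz":0.164,"claw":1},{"dx":0.142,"dy":0.26,"dz":-0.005,"wx":0,"wy":0,"wz":0.164,"claw":1},{"dx":0.142,"dy":0.26,"dz":-0.005,"wx":0,"wy":0,"wz":0.164,"claw":1},{"dx":0.142,"dy":0.26,"dz":-0.005,"wx":0,"wy":0,"wz":0.164,"claw":1},{"dx":0.142,"dy":0.26,"dz":-0.005,"wx":0,"wy":0,"wz":0.164,"claw":1},{"dx":0.142,"dy":0.26,"dz":-0.005,"wx":0,"wy":0,"wz":0.164,"claw":1}]'
cat >> h.py <<'E'
def hexfit(c,X,half,z,mask_fn,s=0.0005,name=None):
    x,y=X
    im=np.ascontiguousarray(rect(c,x-half,x+half,y-half,y+half,z,s))
    m=mask_fn(cv2.cvtColor(im,cv2.COLOR_BGR2HSV)).astype(np.uint8)
    cs,_=cv2.findContours(m,cv2.RETR_EXTERNAL,cv2.CHAIN_APPROX_NONE)
    k=max(cs,key=cv2.contourArea)
    P=np.array([[x+half-(p[1]+.5)*s,y+half-(p[0]+.5)*s] for p in k[:,0]])
    best=None
    for a in np.radians(np.arange(0,60,.25)):
        N=np.array([[np.cos(a+i*np.pi/3),np.sin(a+i*np.pi/3)] for i in range(3)])
        pr=P@N.T;w=pr.max(0)-pr.min(0);mid=(pr.max(0)+pr.min(0))/2
        if best is None or w.sum()<best[0]: best=(w.sum(),np.degrees(a),w,np.linalg.lstsq(N,mid,rcond=None)[0])
    if name: cv2.drawContours(im,[k],-1,(0,0,255),1);cv2.imwrite(name,im)
    return best
E
python3 - <<'E'
from h import *
c=cam("wrist");cv2.imwrite("pics/w8.png",c["pixels"][:,:,::-1])
print(hexfit(c,(.6045,.2864),.045,.024,lambda h:(h[...,2]>185)&(h[...,1]>80),name="pics/bn.png"),observe()["tool_pos"],observe()["tcp_rot"])
E
```

```text
time_s: 9.5
tool_pos: [0.6031, 0.2858, 0.2169]
tcp_rot: [-3.134, -0.002, -1.348]
ft_force: [-0.1, -0.6, -0.2]
gripper_width: 0.0853
(np.float64(0.17206987025501563), np.float64(42.0), array([0.05061987, 0.07241363, 0.04903637]), array([0.60207298, 0.29211984])) [0.60303724 0.2850698  0.21753673] [-3.13375596e+00 -1.50841923e-03 -1.34872988e+00]
```

View pics/w8.png

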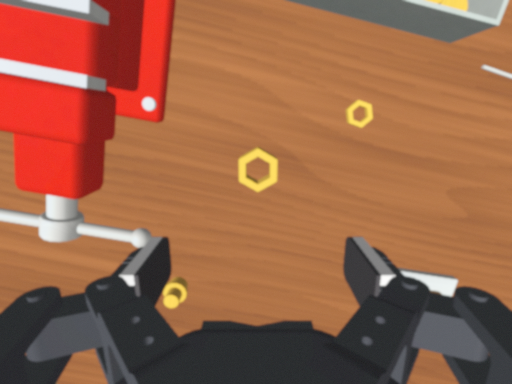

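View pics/bn.png

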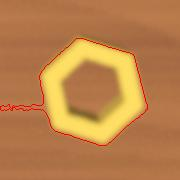

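```bash
python3 - <<'E'
from h import *
c=cam("wrist")
for t in(200,210):print(hexfit(c,(.6045,.2864),.045,.024,lambda h:(h[...,2]>t)&(h[...,1]>100),name="pics/bn.png"))
print(observe()["tool_pos"],observe()["tcp_rot"])
E
```

```text
(np.float64(0.14483693479072995), np.float64(42.5), array([0.04862056, 0.04848782, 0.04772856]), array([0.6038073, 0.2851811]))
(np.float64(0.14212353693830418), np.float64(42.5), array([0.04775842, 0.04756448, 0.04680064]), array([0.60380334, 0.28523138]))
[0.60324025 0.28478107 0.21814228] [-3.13291411e+00 -1.26323199e-03 -1.34943160e+00]
```

View pics/bn.png

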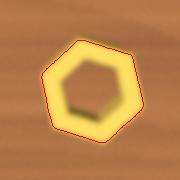

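```bash
python3 -m crank '[{"dx":0.0005,"dy":0.0003,"dz":-0.04,"wx":-0.0015,"wy":0.007,"wz":-0.004,"claw":1},{"dx":0.0005,"dy":0.0003,"dz":-0.08,"wx":-0.0015,"wy":0.007,"wz":-0.004,"claw":1},{"dx":0.0005,"dy":0.0003,"dz":-0.12,"wx":-0.0015,"wy":0.007,"wz":-0.004,"claw":1},{"dx":0.0005,"dy":0.0003,"dz":-0.16,"wx":-0.0015,"wy":0.007,"wz":-0.004,"claw":1},{"dx":0.0005,"dy":0.0003,"dz":-0.195,"wx":-0.0015,"wy":0.007,"wz":-0.004,"claw":1},{"dx":0.0005,"dy":0.0003,"dz":-0.21,"wx":-0.0015,"wy":0.007,"wz":-0.004,"claw":1},{"dx":0.0005,"dy":0.0003,"dz":-0.218,"wx":-0.0015,"wy":0.007,"wz":-0.004,"claw":1},{"dx":0.0005,"dy":0.0003,"dz":-0.218,"wx":-0.0015,"wy":0.007,"wz":-0.004,"claw":1},{"dx":0.0005,"dy":0.0003,"dz":-0.218,"wx":-0.0015,"wy":0.007,"wz":-0.004,"claw":0.4},{"dx":0.0005,"dy":0.0003,"dz":-0.218,"wx":-0.0015,"wy":0.007,"wz":-0.004,"claw":0.4},{"dx":0.0005,"dy":0.0003,"dz":-0.218,"wx":-0.0015,"wy":0.007,"wz":-0.004,"claw":0.4},{"dx":0.0005,"dy":0.0003,"dz":-0.218,"wx":-0.0015,"wy":0.007,"wz":-0.004,"claw":0.4}]'
python3 - <<'E'
from h import *
c=cam("wrist");cv2.imwrite("pics/w9.png",c["pixels"][:,:,::-1]);o=observe();print(o["tool_pos"],o["tcp_rot"],o["gripper_width"],o["ft_force"])
E
```

```text
time_s: 10.6
tool_pos: [0.6053, 0.2857, 0.0028]
tcp_rot: [-3.136, -0.001, -1.353]
ft_force: [0.3, -1.1, 2.2]
gripper_width: 0.0444
[0.60526257 0.28575192 0.00273431] [-3.13642430e+00 -5.84787346e-04 -1.35319148e+00] 0.04425014976934402 [-0.72242737 -1.46425489  7.48135792]
```

View pics/w9.png

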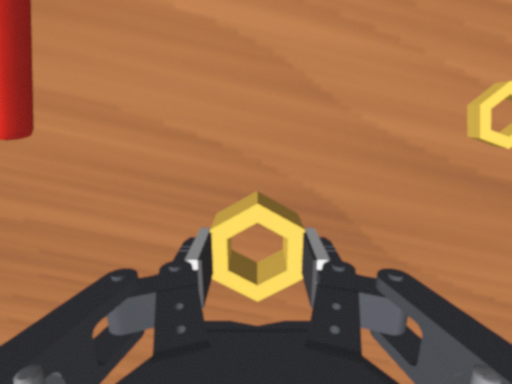

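```bash
python3 -m crank '[{"dx":0,"dy":0,"dz":0.03,"wx":0,"wy":0,"wz":0,"claw":0.4},{"dx":0,"dy":-0.01,"dz":0.07,"wx":0,"wy":0,"wz":-0.03,"claw":0.4},{"dx":-0.02,"dy":-0.04,"dz":0.09,"wx":0,"wy":0,"wz":-0.1,"claw":0.4},{"dx":-0.04,"dy":-0.075,"dz":0.09,"wx":0,"wy":0,"wz":-0.16,"claw":0.4},{"dx":-0.06,"dy":-0.11,"dz":0.09,"wx":0,"wy":0,"wz":-0.16,"claw":0.4},{"dx":-0.08,"dy":-0.145,"dz":0.09,"wx":0,"wy":0,"wz":-0.16,"claw":0.4},{"dx":-0.1,"dy":-0.18,"dz":0.09,"wx":0,"wy":0,"wz":-0.16,"claw":0.4},{"dx":-0.12,"dy":-0.215,"dz":0.09,"wx":0,"wy":0,"wz":-0.16,"claw":0.4},{"dx":-0.138,"dy":-0.25,"dz":0.08,"wx":0,"wy":0,"wz":-0.16,"claw":0.4},{"dx":-0.1433,"dy":-0.2595,"dz":0.065,"wx":0,"wy":0,"wz":-0.16,"claw":0.4},{"dx":-0.1433,"dy":-0.2595,"dz":0.05,"wx":0,"wy":0,"wz":-0.16,"claw":0.4},{"dx":-0.1433,"dy":-0.2595,"dz":0.045,"wx":0,"wy":0,"wz":-0.16,"claw":0.4}]'
python3 -m crank '[{"dx":0,"dy":0,"dz":0,"wx":0,"wy":0,"wz":0,"claw":0.4}]'
python3 - <<'E'
from h import *
c=cam("wrist");cv2.imwrite("pics/w10.png",c["pixels"][:,:,::-1]);o=observe();print(o["tool_pos"],o["tcp_rot"],o["gripper_width"],o["ft_force"])
cv2.imwrite("pics/w10z.png",cv2.resize(c["pixels"][130:330,150:370,::-1],None,fx=3,fy=3,interpolation=cv2.INTER_CUBIC))
E
```

```text
time_s: 11.65
tool_pos: [0.4612, 0.0253, 0.0474]
tcp_rot: [-3.137, -0.001, -1.515]
ft_force: [0.4, -0.3, -2.1]
gripper_width: 0.044
time_s: 11.73
tool_pos: [0.4612, 0.0253, 0.0473]
tcp_rot: [-3.137, -0.001, -1.515]
ft_force: [0.8, -1.0, -1.1]
gripper_width: 0.0439
[0.46147158 0.02547896 0.04771013] [-3.13670494e+00 -5.43106662e-04 -1.51501181e+00] 0.044078690592447484 [-0.49130592  0.43608983 -1.11330098]
```

View pics/w10z.png

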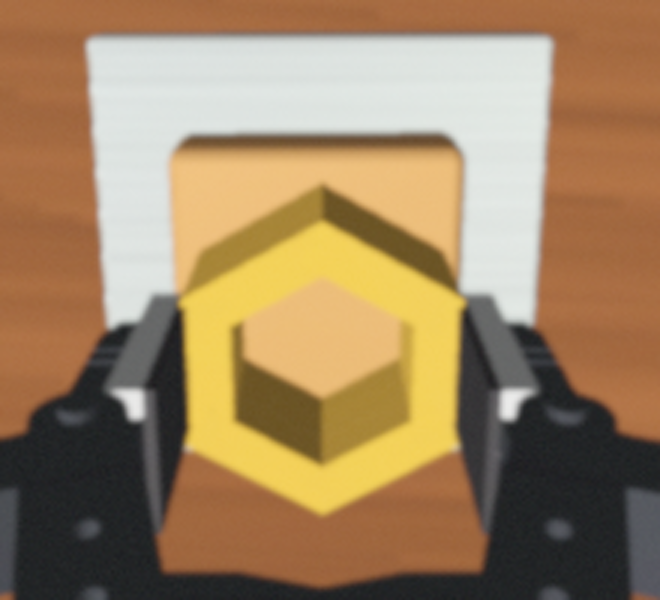

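```bash
python3 - <<'E'
from h import *
c=cam("wrist")
a=np.radians(3.3);X=np.array([np.cos(a),np.sin(a)]);Y=np.array([-X[1],X[0]])
def loc(u,v,z):
    p=px2w(c,150+u/3,130+v/3,z)[:2]-[.4605,.0262];return np.round([p@X*1e3,p@Y*1e3],1)
print("plate far",loc(88,38,.012),loc(552,38,.012))
print("tile far",loc(172,152,.032),loc(462,152,.032))
print("nut top far",loc(322,222,.0687),"near",loc(323,515,.0687),"bot far",loc(322,185,.0447),"bore bottom far",loc(322,278,.0447),"near?",loc(322,398,.0447))
E
```

```text
plate far [49.3 49. ] [ 49.3 -49.7]
tile far [29.  28.8] [ 29.  -28.3]
nut top far [26.2 -0.7] near [-26.8  -0.8] bot far [25.7 -0.7] bore bottom far [ 7.5 -0.7] near? [-17.7  -0.7]
```

```bash
python3 -m crank '[{"dx":0.0003,"dy":0.0008,"dz":-0.004,"wx":0,"wy":0,"wz":0,"claw":0.4},{"dx":0.0003,"dy":0.0008,"dz":-0.008,"wx":0,"wy":0,"wz":0,"claw":0.4},{"dx":0.0003,"dy":0.0008,"dz":-0.011,"wx":0,"wy":0,"wz":0,"claw":0.4},{"dx":0.0003,"dy":0.0008,"dz":-0.0125,"wx":0,"wy":0,"wz":0,"claw":0.4},{"dx":0.0003,"dy":0.0008,"dz":-0.0125,"wx":0,"wy":0,"wz":0,"claw":0.4}]'
```

```text
time_s: 12.25
tool_pos: [0.4619, 0.0267, 0.0352]
tcp_rot: [-3.137, -0.001, -1.514]
ft_force: [-0.3, -0.3, -1.5]
gripper_width: 0.0441
```

```bash
python3 -m crank '[{"dx":0,"dy":0,"dz":-0.001,"wx":0,"wy":0,"wz":0,"claw":0.4},{"dx":0,"dy":0,"dz":-0.0015,"wx":0,"wy":0,"wz":0,"claw":0.4},{"dx":0,"dy":0,"dz":-0.0015,"wx":0,"wy":0,"wz":0,"claw":0.4}]'
```

```text
time_s: 12.5
tool_pos: [0.4621, 0.0267, 0.0347]
tcp_rot: [-3.136, -0.001, -1.514]
ft_force: [-3.6, 0.1, 14.9]
gripper_width: 0.0442
```

Contact, so release and rise straight up.

```bash
python3 -m crank '[{"dx":0,"dy":0,"dz":0.0005,"wx":0,"wy":0,"wz":0,"claw":0.6},{"dx":0,"dy":0,"dz":0.0005,"wx":0,"wy":0,"wz":0,"claw":0.8},{"dx":0,"dy":0,"dz":0.0005,"wx":0,"wy":0,"wz":0,"claw":1},{"dx":0,"dy":0,"dz":0.0005,"wx":0,"wy":0,"wz":0,"claw":1},{"dx":0,"dy":0,"dz":0.02,"wx":0,"wy":0,"wz":0,"claw":1},{"dx":0,"dy":0,"dz":0.06,"wx":0,"wy":0,"wz":0,"claw":1},{"dx":0,"dy":0,"dz":0.1,"wx":0,"wy":0,"wz":0,"claw":1},{"dx":0,"dy":0,"dz":0.14,"wx":0,"wy":0,"wz":0,"claw":1},{"dx":0,"dy":0,"dz":0.18,"wx":0,"wy":0,"wz":0,"claw":1},{"dx":0,"dy":0,"dz":0.2,"wx":0,"wy":0,"wz":0,"claw":1}]'
python3 - <<'E'
from h import *
c=cam("wrist");cv2.imwrite("pics/w11.png",c["pixels"][60:300,130:390,::-1])
b=blob(c,(.4604,.0259),.065,.012,white);print(b)
tan=lambda h:(h[...,1]>80)&(h[...,2]>185)
b=blob(c,(.4604,.0259),.045,.032,tan);print(b)
print(hexfit(c,(.4604,.0259),.045,.056,lambda h:(h[...,0]>21)&(h[...,1]>110)&(h[...,2]>195),name="pics/bn.png"))
print(observe()["tcp_rot"],observe()["tool_pos"])
E
```

```text
time_s: 13.33
tool_pos: [0.4638, 0.0267, 0.2392]
tcp_rot: [-3.13, -0.001, -1.514]
ft_force: [1.1, 0.5, 0.5]
gripper_width: 0.0851
{'c': array([0.45995   , 0.02580001]), 'cm': array([0.45999303, 0.02575662]), 'size': (np.float32(0.10161847), np.float32(0.10150102)), 'ang': array([ -86.63353, -176.63354], dtype=float32)}
{'c': array([0.45934284, 0.02627531]), 'cm': array([0.46036518, 0.0263906 ]), 'size': (np.float32(0.057420615), np.float32(0.06064395)), 'ang': array([ -86.72951, -176.72949], dtype=float32)}
(np.float64(0.1391079146004267), np.float64(33.5), array([0.04687789, 0.04571121, 0.04651882]), array([0.46108701, 0.02687831]))
[-3.12631604e+00 -7.91754898e-04 -1.51409129e+00] [0.46535589 0.02681845 0.24131019]
```

View pics/w11.png

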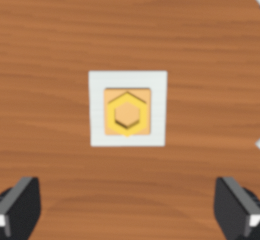

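View pics/bn.png

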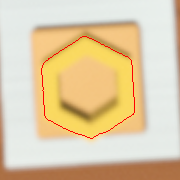

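```bash
python3 -m crank '[{"dx":0.137,"dy":-0.296,"dz":-0.02,"wx":0,"wy":0.013,"wz":0,"claw":1},{"dx":0.137,"dy":-0.296,"dz":-0.02,"wx":0,"wy":0.013,"wz":0,"claw":1},{"dx":0.137,"dy":-0.296,"dz":-0.02,"wx":0,"wy":0.013,"wz":0,"claw":1},{"dx":0.137,"dy":-0.296,"dz":-0.02,"wx":0,"wy":0.013,"wz":0,"claw":1},{"dx":0.137,"dy":-0.296,"dz":-0.02,"wx":0,"wy":0.013,"wz":0,"claw":1},{"dx":0.137,"dy":-0.296,"dz":-0.02,"wx":0,"wy":0.013,"wz":0,"claw":1},{"dx":0.137,"dy":-0.296,"dz":-0.02,"wx":0,"wy":0.013,"wz":0,"claw":1},{"dx":0.137,"dy":-0.296,"dz":-0.02,"wx":0,"wy":0.013,"wz":0,"claw":1},{"dx":0.137,"dy":-0.296,"dz":-0.02,"wx":0,"wy":0.013,"wz":0,"claw":1},{"dx":0.137,"dy":-0.296,"dz":-0.02,"wx":0,"wy":0.013,"wz":0,"claw":1},{"dx":0.137,"dy":-0.296,"dz":-0.02,"wx":0,"wy":0.013,"wz":0,"claw":1}]'
python3 - <<'E'
from h import *
c=cam("wrist");cv2.imwrite("pics/w12.png",c["pixels"][:,:,::-1])
p=cv2.resize(c["pixels"][120:220,200:320,::-1],None,fx=5,fy=5,interpolation=cv2.INTER_CUBIC);cv2.imwrite("pics/w12z.png",p)
print(observe()["tcp_rot"],observe()["tool_pos"])
E
```

```text
time_s: 14.3
tool_pos: [0.6015, -0.2688, 0.2201]
tcp_rot: [-3.141, 0.001, -1.515]
ft_force: [0.5, 1.5, 0.1]
gripper_width: 0.0852
[-3.14087386e+00  1.07739921e-03 -1.51379398e+00] [ 0.60155993 -0.26820863  0.22050798]
```

View pics/w12.png

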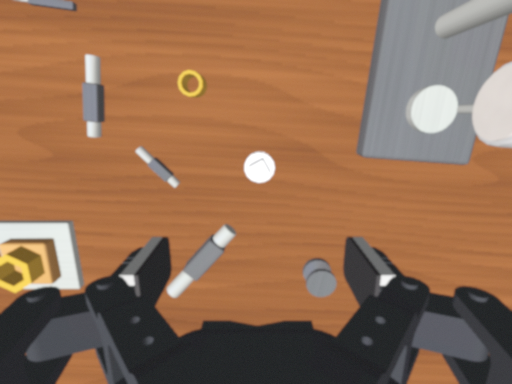

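View pics/w12z.png

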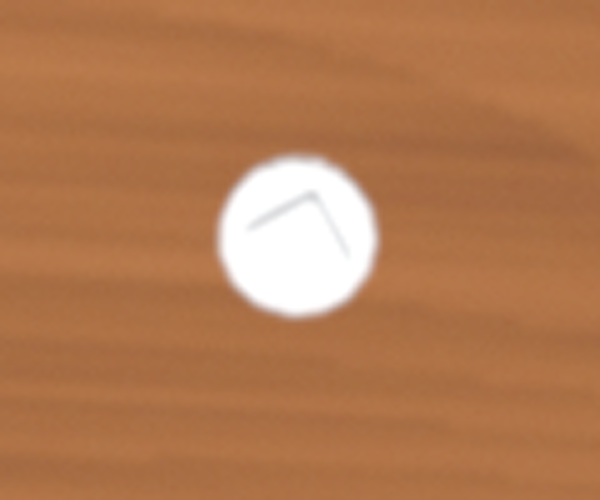

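```bash
python3 - <<'E'
from h import *
c=cam("wrist")
im=np.ascontiguousarray(rect(c,.575,.625,-.295,-.245,.042,.0001));cv2.imwrite("pics/plug.png",cv2.convertScaleAbs(im,alpha=2,beta=-255))
b=blob(c,(.601,-.269),.04,.021,lambda h:(h[...,1]<70)&(h[...,2]>180));print(b)
g=lambda u,v:px2w(c,200+u/5,120+v/5,.04)[:2]
A,B,C=g(247,229),g(313,192),g(350,257)
for d in(B-A,C-B):print(np.linalg.norm(d),np.degrees(np.arctan2(d[1],d[0])))
print(B, (A+C)/2)
E
```

```text
{'c': array([ 0.60375, -0.27125]), 'cm': array([ 0.60354638, -0.27106041]), 'size': (np.float32(0.039000005), np.float32(0.04000002)), 'ang': array([-90., 180.], dtype=float32)}
0.017489831399694532 -57.193086072124665
0.017499768235557798 -146.92491233177267
[ 0.61769194 -0.27334143] [ 0.60562185 -0.27076646]
```

View pics/plug.png

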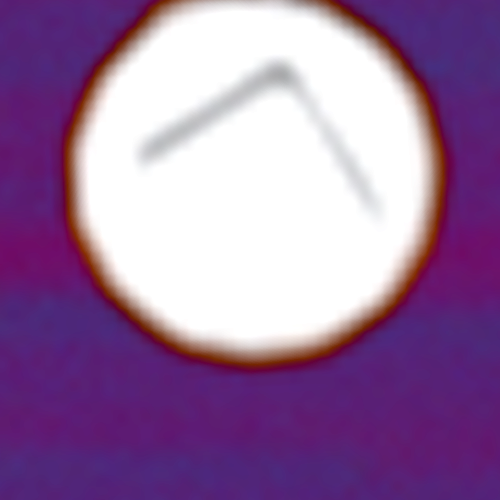

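```bash
python3 -m crank '[{"dx":0.002,"dy":-0.0026,"dz":-0.03,"wx":0,"wy":0,"wz":0.12,"claw":0.6},{"dx":0.002,"dy":-0.0026,"dz":-0.06,"wx":0,"wy":0,"wz":0.24,"claw":0.6},{"dx":0.002,"dy":-0.0026,"dz":-0.09,"wx":0,"wy":0,"wz":0.36,"claw":0.6},{"dx":0.002,"dy":-0.0026,"dz":-0.12,"wx":0,"wy":0,"wz":0.48,"claw":0.6},{"dx":0.002,"dy":-0.0026,"dz":-0.15,"wx":0,"wy":0,"wz":0.518,"claw":0.6},{"dx":0.002,"dy":-0.0026,"dz":-0.175,"wx":0,"wy":0,"wz":0.518,"claw":0.6},{"dx":0.002,"dy":-0.0026,"dz":-0.185,"wx":0,"wy":0,"wz":0.518,"claw":0.6},{"dx":0.002,"dy":-0.0026,"dz":-0.19,"wx":0,"wy":0,"wz":0.518,"claw":0.6},{"dx":0.002,"dy":-0.0026,"dz":-0.19,"wx":0,"wy":0,"wz":0.518,"claw":0.6}]'
python3 - <<'E'
from h import *
c=cam("wrist");cv2.imwrite("pics/w13.png",c["pixels"][:,:,::-1])
o=observe();print(o["tcp_rot"],o["tool_pos"],o["gripper_width"],o["ft_force"])
s=camera("scene");p=s["pixels"][145:205,160:225,::-1];cv2.imwrite("pics/s13.png",cv2.resize(p,None,fx=9,fy=9,interpolation=cv2.INTER_CUBIC))
E
```

```text
time_s: 15.15
tool_pos: [0.6036, -0.2698, 0.0307]
tcp_rot: [-3.141, 0.001, -0.995]
ft_force: [-0.0, 0.8, 0.9]
gripper_width: 0.0513
[-3.13983935e+00 -1.53811627e-04 -9.94726864e-01] [ 0.60433324 -0.27028872  0.03186243] 0.05134175892078899 [ 0.48980178 -1.00096144  0.49126087]
```

View pics/w13.png

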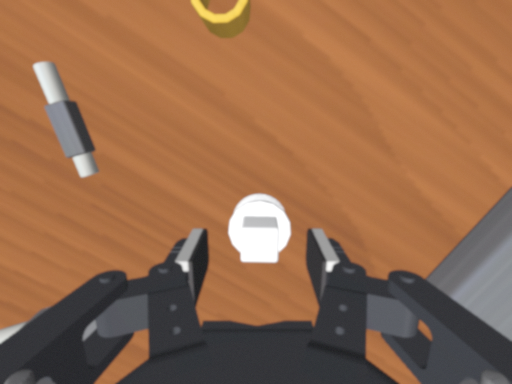

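View pics/s13.png

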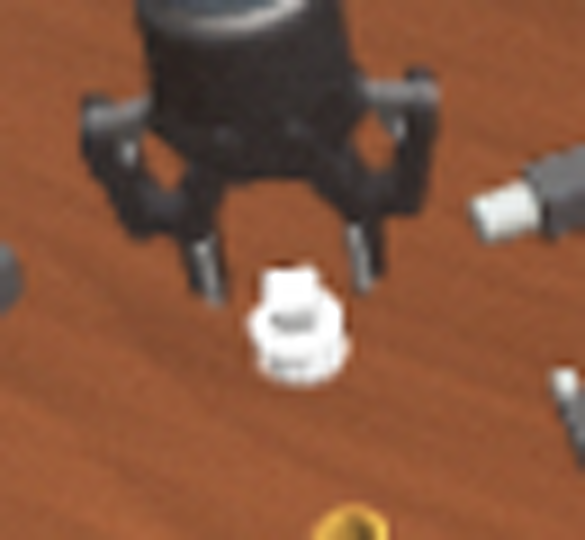

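```bash
python3 -m crank '[{"dx":0,"dy":0,"dz":-0.005,"wx":0,"wy":0,"wz":0,"claw":0.6},{"dx":0,"dy":0,"dz":-0.009,"wx":0,"wy":0,"wz":0,"claw":0.6},{"dx":0,"dy":0,"dz":-0.009,"wx":0,"wy":0,"wz":0,"claw":0.35},{"dx":0,"dy":0,"dz":-0.009,"wx":0,"wy":0,"wz":0,"claw":0.1},{"dx":0,"dy":0,"dz":-0.009,"wx":0,"wy":0,"wz":0,"claw":0.1},{"dx":0,"dy":0,"dz":-0.009,"wx":0,"wy":0,"wz":0,"claw":0.1},{"dx":0,"dy":0,"dz":-0.009,"wx":0,"wy":0,"wz":0,"claw":0.1}]'
python3 - <<'E'
from h import *
c=cam("wrist");cv2.imwrite("pics/w14.png",c["pixels"][:,:,::-1])
o=observe();print(o["tcp_rot"],o["tool_pos"],o["gripper_width"],o["ft_force"])
s=camera("scene");p=s["pixels"][145:205,160:225,::-1];cv2.imwrite("pics/s14.png",np.hstack([cv2.resize(p,None,fx=6,fy=6,interpolation=cv2.INTER_CUBIC),cv2.resize(c["pixels"][150:330,150:350,::-1],(400,360))]))
E
```

```text
time_s: 15.83
tool_pos: [0.605, -0.2708, 0.024]
tcp_rot: [-3.139, -0.002, -0.995]
ft_force: [-1.5, 1.2, 4.4]
gripper_width: 0.0177
[-3.13882024e+00 -1.78578115e-03 -9.94880608e-01] [ 0.60506038 -0.27080297  0.02404776] 0.01821289982101837 [-1.2011981   0.78523971  4.24757773]
```

View pics/s14.png

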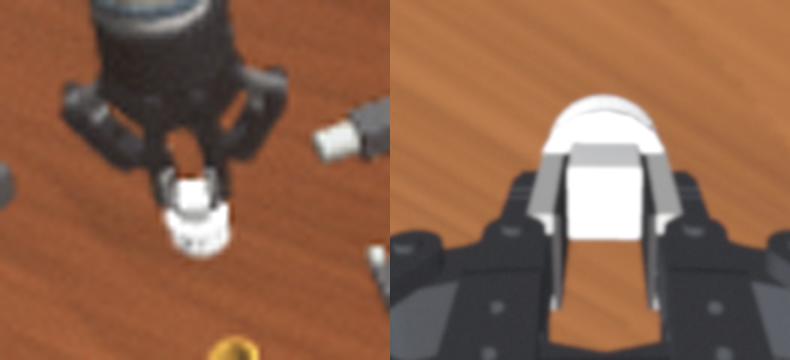

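```bash
python3 -m crank '[{"dx":0,"dy":0,"dz":0.02,"wx":0,"wy":0,"wz":0,"claw":0.1},{"dx":0,"dy":0,"dz":0.05,"wx":0,"wy":0,"wz":0,"claw":0.1},{"dx":0,"dy":0.01,"dz":0.085,"wx":0,"wy":0,"wz":-0.05,"claw":0.1},{"dx":-0.01,"dy":0.03,"dz":0.115,"wx":0,"wy":0,"wz":-0.15,"claw":0.1},{"dx":-0.02,"dy":0.065,"dz":0.12,"wx":0,"wy":0,"wz":-0.25,"claw":0.1},{"dx":-0.035,"dy":0.1,"dz":0.12,"wx":0,"wy":0,"wz":-0.35,"claw":0.1},{"dx":-0.05,"dy":0.135,"dz":0.12,"wx":0,"wy":0,"wz":-0.45,"claw":0.1},{"dx":-0.065,"dy":0.17,"dz":0.12,"wx":0,"wy":0,"wz":-0.518,"claw":0.1},{"dx":-0.08,"dy":0.205,"dz":0.12,"wx":0,"wy":0,"wz":-0.518,"claw":0.1},{"dx":-0.093,"dy":0.24,"dz":0.12,"wx":0,"wy":0,"wz":-0.518,"claw":0.1},{"dx":-0.105,"dy":0.275,"dz":0.12,"wx":0,"wy":0,"wz":-0.518,"claw":0.1},{"dx":-0.118,"dy":0.31,"dz":0.12,"wx":0,"wy":0,"wz":-0.518,"claw":0.1}]'
```

```text
time_s: 16.93
tool_pos: [0.4861, 0.0406, 0.1439]
tcp_rot: [-3.139, -0.002, -1.513]
ft_force: [1.3, 0.3, -0.9]
gripper_width: 0.0178
```

```bash
python3 -m crank '[{"dx":-0.01,"dy":0.035,"dz":0,"wx":0,"wy":0,"wz":0,"claw":0.1},{"dx":-0.022,"dy":0.07,"dz":0,"wx":0,"wy":0,"wz":0,"claw":0.1},{"dx":-0.0317,"dy":0.093,"dz":-0.01,"wx":0,"wy":0,"wz":0,"claw":0.1},{"dx":-0.0317,"dy":0.093,"dz":-0.04,"wx":0,"wy":0,"wz":0,"claw":0.1},{"dx":-0.0317,"dy":0.093,"dz":-0.075,"wx":0,"wy":0,"wz":0,"claw":0.1},{"dx":-0.0317,"dy":0.093,"dz":-0.1,"wx":0,"wy":0,"wz":0,"claw":0.1},{"dx":-0.0317,"dy":0.093,"dz":-0.105,"wx":0,"wy":0,"wz":0,"claw":0.1},{"dx":-0.0317,"dy":0.093,"dz":-0.105,"wx":0,"wy":0,"wz":0,"claw":0.1}]'
python3 - <<'E'
from h import *
c=cam("wrist");cv2.imwrite("pics/w15.png",c["pixels"][:,:,::-1])
o=observe();print(o["tcp_rot"],o["tool_pos"],o["gripper_width"],o["ft_force"])
E
```

```text
time_s: 17.6
tool_pos: [0.453, 0.1332, 0.0375]
tcp_rot: [3.14, -0.003, -1.513]
ft_force: [0.6, 0.0, -1.0]
gripper_width: 0.0179
[-3.14018231e+00 -2.05616059e-03 -1.51341011e+00] [0.45416804 0.13343931 0.03875554] 0.018151521189658407 [-0.05905688  0.27347595 -0.29932809]
```

View pics/w15.png

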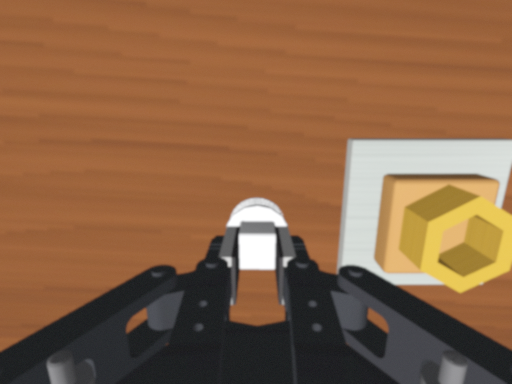

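```bash
python3 - <<'E'
from h import *
c=cam("wrist")
a=np.radians(3.3);X=np.array([np.cos(a),np.sin(a)]);Y=np.array([-X[1],X[0]])
im=c["pixels"];cv2.imwrite("pics/w15z.png",cv2.resize(im[180:300,200:380,::-1],None,fx=4,fy=4,interpolation=cv2.INTER_CUBIC))
def loc(u,v,z):
    p=px2w(c,u,v,z)[:2]-[.4601,.0258];return np.round([p@X*1e3,p@Y*1e3],1)
print("plate",loc(348,140,.012),loc(340,285,.012))
print("head",loc(238,233,.0567),loc(277,233,.0567),loc(240,270,.0567),loc(276,270,.0567))
print("collar far/left/right",loc(257,198,.035),loc(227,224,.036),loc(287,224,.036))
E
```

```text
plate [51.  52.9] [-48.9  50.1]
head [  9.6 117.5] [ 9.6 98.2] [-10.9 116.8] [-10.9  98.4]
collar far/left/right [ 21.2 108.1] [  6.1 125.1] [ 6.1 91.1]
```

View pics/w15z.png

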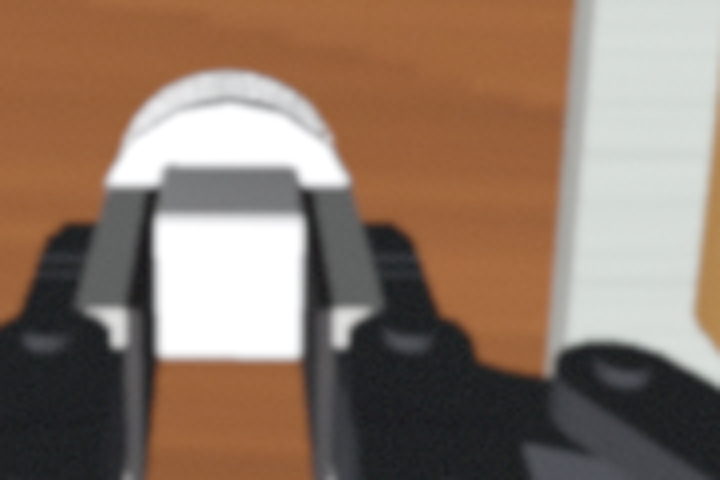

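```bash
python3 -m crank '[{"dx":0.001,"dy":0,"dz":-0.005,"wx":0,"wy":0,"wz":0,"claw":0.1},{"dx":0.001,"dy":0,"dz":-0.01,"wx":0,"wy":0,"wz":0,"claw":0.1},{"dx":0.001,"dy":0,"dz":-0.013,"wx":0,"wy":0,"wz":0,"claw":0.1},{"dx":0.001,"dy":0,"dz":-0.0145,"wx":0,"wy":0,"wz":0,"claw":0.1},{"dx":0.001,"dy":0,"dz":-0.0145,"wx":0,"wy":0,"wz":0,"claw":0.1}]'
```

```text
time_s: 18.12
tool_pos: [0.4559, 0.1335, 0.025]
tcp_rot: [-3.138, -0.002, -1.514]
ft_force: [-0.5, 0.8, -0.4]
gripper_width: 0.018
```

```bash
python3 -m crank '[{"dx":0,"dy":0,"dz":-0.001,"wx":0,"wy":0,"wz":0,"claw":0.1},{"dx":0,"dy":0,"dz":-0.0015,"wx":0,"wy":0,"wz":0,"claw":0.1},{"dx":0,"dy":0,"dz":-0.0015,"wx":0,"wy":0,"wz":0,"claw":0.1}]'
```

```text
time_s: 18.37
tool_pos: [0.4562, 0.1336, 0.024]
tcp_rot: [-3.138, -0.002, -1.514]
ft_force: [-1.5, -0.1, 5.2]
gripper_width: 0.018
```

```bash
python3 -m crank '[{"dx":0,"dy":0,"dz":0,"wx":0,"wy":0,"wz":0,"claw":0.3},{"dx":0,"dy":0,"dz":0,"wx":0,"wy":0,"wz":0,"claw":0.5},{"dx":0,"dy":0,"dz":0,"wx":0,"wy":0,"wz":0,"claw":0.6},{"dx":0,"dy":0,"dz":0,"wx":0,"wy":0,"wz":0,"claw":0.6},{"dx":0,"dy":0,"dz":0.02,"wx":0,"wy":0,"wz":0,"claw":0.6},{"dx":0,"dy":0,"dz":0.06,"wx":0,"wy":0,"wz":0,"claw":0.6},{"dx":0,"dy":0,"dz":0.1,"wx":0,"wy":0,"wz":0,"claw":0.6},{"dx":0,"dy":0,"dz":0.14,"wx":0,"wy":0,"wz":0,"claw":1},{"dx":0,"dy":0,"dz":0.18,"wx":0,"wy":0,"wz":0,"claw":1},{"dx":0,"dy":0,"dz":0.2,"wx":0,"wy":0,"wz":0,"claw":1}]'
python3 - <<'E'
from h import *
c=cam("wrist");cv2.imwrite("pics/w16.png",c["pixels"][:,:,::-1])
b=blob(c,(.4539,.1336),.04,.021,lambda h:(h[...,1]<70)&(h[...,2]>180));print(b)
o=observe();print(o["tcp_rot"],o["tool_pos"],o["gripper_width"])
E
```

```text
time_s: 19.2
tool_pos: [0.4578, 0.1341, 0.2286]
tcp_rot: [-3.132, -0.0, -1.514]
ft_force: [1.5, -0.3, -0.1]
gripper_width: 0.0841
{'c': array([0.45465, 0.13385]), 'cm': array([0.45453774, 0.13392456]), 'size': (np.float32(0.038999997), np.float32(0.03999999)), 'ang': array([-90., 180.], dtype=float32)}
[-3.12786571e+00  5.42447954e-04 -1.51371185e+00] [0.45934286 0.13447927 0.23073938] 0.08547876761721412
```

View pics/w16.png

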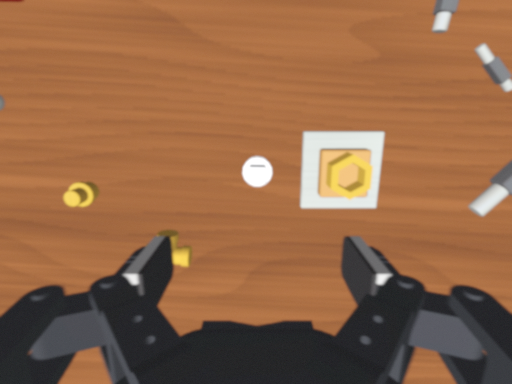

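```bash
python3 -m crank '[{"dx":0.21,"dy":-0.203,"dz":-0.01,"wx":0,"wy":0.013,"wz":-0.11,"claw":1},{"dx":0.21,"dy":-0.203,"dz":-0.01,"wx":0,"wy":0.013,"wz":-0.11,"claw":1},{"dx":0.21,"dy":-0.203,"dz":-0.01,"wx":0,"wy":0.013,"wz":-0.11,"claw":1},{"dx":0.21,"dy":-0.203,"dz":-0.01,"wx":0,"wy":0.013,"wz":-0.11,"claw":1},{"dx":0.21,"dy":-0.203,"dz":-0.01,"wx":0,"wy":0.013,"wz":-0.11,"claw":1},{"dx":0.21,"dy":-0.203,"dz":-0.01,"wx":0,"wy":0.013,"wz":-0.11,"claw":1},{"dx":0.21,"dy":-0.203,"dz":-0.01,"wx":0,"wy":0.013,"wz":-0.11,"claw":1},{"dx":0.21,"dy":-0.203,"dz":-0.01,"wx":0,"wy":0.013,"wz":-0.11,"claw":1},{"dx":0.21,"dy":-0.203,"dz":-0.01,"wx":0,"wy":0.013,"wz":-0.11,"claw":1},{"dx":0.21,"dy":-0.203,"dz":-0.01,"wx":0,"wy":0.013,"wz":-0.11,"claw":1}]'
python3 - <<'E'
from h import *
c=cam("wrist");cv2.imwrite("pics/w17.png",c["pixels"][:,:,::-1])
b=blob(c,(.675,-.069),.06,.012,lambda h:h[...,1]<90,name="pics/bg.png");print(b)
b=blob(c,(.675,-.069),.06,.018,lambda h:(h[...,1]<90)&(h[...,2]<170),name="pics/bg2.png");print(b)
o=observe();print(o["tcp_rot"],o["tool_pos"],o["gripper_width"])
cv2.imwrite("pics/j.png",np.hstack([cv2.imread("pics/bg.png"),cv2.imread("pics/bg2.png")]))
E
```

```text
time_s: 20.08
tool_pos: [0.6685, -0.0685, 0.2196]
tcp_rot: [3.14, 0.001, -1.624]
ft_force: [-0.1, 0.8, -0.9]
gripper_width: 0.0856
{'c': array([ 0.67385959, -0.0689307 ]), 'cm': array([ 0.67377364, -0.06884498]), 'size': (np.float32(0.095502295), np.float32(0.018804872)), 'ang': array([ -4.1596403, -94.15954  ], dtype=float32)}
{'c': array([ 0.67617005, -0.06911929]), 'cm': array([ 0.66972773, -0.06922309]), 'size': (np.float32(0.09016318), np.float32(0.018417373)), 'ang': array([ -4.0856147, -94.085655 ], dtype=float32)}
[ 3.14034953e+00  9.18399511e-04 -1.62354896e+00] [ 0.66823467 -0.06792995  0.21991234] 0.08529325551037117
```

View pics/w17.png

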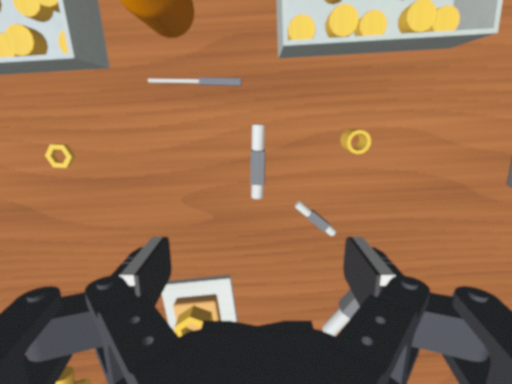

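View pics/j.png

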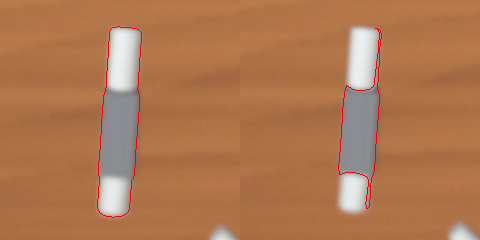

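```bash
python3 -m crank '[{"dx":0,"dy":-0.0006,"dz":-0.04,"wx":0,"wy":0,"wz":-0.018,"claw":0.6},{"dx":0,"dy":-0.0006,"dz":-0.08,"wx":0,"wy":0,"wz":-0.018,"claw":0.6},{"dx":0,"dy":-0.0006,"dz":-0.12,"wx":0,"wy":0,"wz":-0.018,"claw":0.6},{"dx":0,"dy":-0.0006,"dz":-0.16,"wx":0,"wy":0,"wz":-0.018,"claw":0.6},{"dx":0,"dy":-0.0006,"dz":-0.195,"wx":0,"wy":0,"wz":-0.018,"claw":0.6},{"dx":0,"dy":-0.0006,"dz":-0.21,"wx":0,"wy":0,"wz":-0.018,"claw":0.6},{"dx":0,"dy":-0.0006,"dz":-0.216,"wx":0,"wy":0,"wz":-0.018,"claw":0.6},{"dx":0,"dy":-0.0006,"dz":-0.216,"wx":0,"wy":0,"wz":-0.018,"claw":0.6}]'
python3 -m crank '[{"dx":0,"dy":0,"dz":0,"wx":0,"wy":0,"wz":0,"claw":0.35},{"dx":0,"dy":0,"dz":0,"wx":0,"wy":0,"wz":0,"claw":0.1},{"dx":0,"dy":0,"dz":0,"wx":0,"wy":0,"wz":0,"claw":0.1},{"dx":0,"dy":0,"dz":0,"wx":0,"wy":0,"wz":0,"claw":0.1},{"dx":0,"dy":0,"dz":0,"wx":0,"wy":0,"wz":0,"claw":0.1}]'
python3 - <<'E'
from h import *
c=cam("wrist");cv2.imwrite("pics/w18.png",c["pixels"][:,:,::-1])
o=observe();print(o["tcp_rot"],o["tool_pos"],o["gripper_width"],o["ft_force"])
E
```

```text
time_s: 20.8
tool_pos: [0.6675, -0.0677, 0.0034]
tcp_rot: [3.139, 0.001, -1.641]
ft_force: [-0.8, -0.3, -0.2]
gripper_width: 0.0511
time_s: 21.22
tool_pos: [0.6692, -0.0678, 0.0062]
tcp_rot: [-3.141, 0.001, -1.641]
ft_force: [-1.0, 0.8, 5.2]
gripper_width: 0.0146
[-3.14060051e+00  1.04131885e-03 -1.64073013e+00] [ 0.66924088 -0.06777344  0.0062216 ] 0.014981233952889281 [0.15669655 1.06056969 6.10577708]
```

View pics/w18.png

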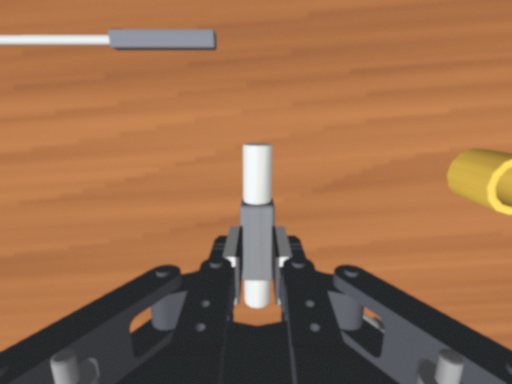

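```bash
python3 -m crank '[{"dx":0,"dy":0,"dz":0.02,"wx":0,"wy":0,"wz":0,"claw":0.1},{"dx":0,"dy":0,"dz":0.055,"wx":0,"wy":0,"wz":0,"claw":0.1},{"dx":-0.02,"dy":0,"dz":0.085,"wx":0,"wy":0,"wz":0.05,"claw":0.1},{"dx":-0.055,"dy":0,"dz":0.09,"wx":0,"wy":0,"wz":0.1,"claw":0.1},{"dx":-0.095,"dy":-0.002,"dz":0.09,"wx":0,"wy":0,"wz":0.128,"claw":0.1},{"dx":-0.135,"dy":-0.004,"dz":0.09,"wx":0,"wy":0,"wz":0.128,"claw":0.1},{"dx":-0.17,"dy":-0.0055,"dz":0.08,"wx":0,"wy":0,"wz":0.128,"claw":0.1},{"dx":-0.195,"dy":-0.0055,"dz":0.06,"wx":0,"wy":0,"wz":0.128,"claw":0.1},{"dx":-0.2083,"dy":-0.0055,"dz":0.04,"wx":0,"wy":0,"wz":0.128,"claw":0.1},{"dx":-0.2083,"dy":-0.0055,"dz":0.022,"wx":0,"wy":0,"wz":0.128,"claw":0.1},{"dx":-0.2083,"dy":-0.0055,"dz":0.015,"wx":0,"wy":0,"wz":0.128,"claw":0.1},{"dx":-0.2083,"dy":-0.0055,"dz":0.015,"wx":0,"wy":0,"wz":0.128,"claw":0.1}]'
python3 - <<'E'
from h import *
c=cam("wrist");cv2.imwrite("pics/w19.png",c["pixels"][:,:,::-1])
o=observe();print(o["tcp_rot"],o["tool_pos"],o["gripper_width"],o["ft_force"])
E
```

```text
time_s: 22.27
tool_pos: [0.461, -0.0734, 0.0209]
tcp_rot: [-3.141, 0.001, -1.513]
ft_force: [-0.1, 0.3, -1.1]
gripper_width: 0.0151
[-3.13988136e+00  8.63700128e-04 -1.51279567e+00] [ 0.46179662 -0.07347536  0.02161565] 0.015252816999341678 [-0.16574502 -0.08145337 -1.69299009]
```

View pics/w19.png

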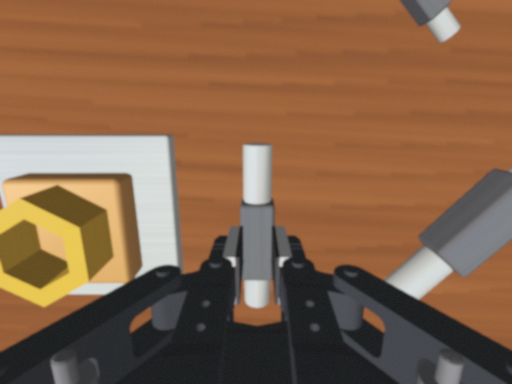

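```bash
python3 - <<'E'
from h import *
c=cam("wrist")
a=np.radians(3.3);X=np.array([np.cos(a),np.sin(a)]);Y=np.array([-X[1],X[0]])
def loc(u,v,z):
    p=px2w(c,u,v,z)[:2]-[.4601,.0258];return np.round([p@X*1e3,p@Y*1e3],1)
print("plate",loc(172,135,.012),loc(181,265,.012))
print(loc(257.5,143.5,.03),loc(257,306,.025),"handle",loc(242,203,.0335),loc(273,203,.0335))
E
```

```text
plate [ 50.9 -52.5] [-28.  -52.1]
[ 48.2 -99.1] [-47.6 -99. ] handle [ 18.9 -91.4] [  19.  -106.9]
```

```bash
python3 -m crank '[{"dx":-0.0005,"dy":0,"dz":-0.005,"wx":0,"wy":0,"wz":0,"claw":0.1},{"dx":-0.0005,"dy":0,"dz":-0.01,"wx":0,"wy":0,"wz":0,"claw":0.1},{"dx":-0.0005,"dy":0,"dz":-0.0135,"wx":0,"wy":0,"wz":0,"claw":0.1},{"dx":-0.0005,"dy":0,"dz":-0.015,"wx":0,"wy":0,"wz":0,"claw":0.1},{"dx":-0.0005,"dy":0,"dz":-0.015,"wx":0,"wy":0,"wz":0,"claw":0.1}]'
```

```text
time_s: 22.78
tool_pos: [0.4616, -0.0734, 0.0067]
tcp_rot: [-3.139, 0.001, -1.513]
ft_force: [-0.8, -0.2, -0.6]
gripper_width: 0.0148
```

```bash
python3 -m crank '[{"dx":0,"dy":0,"dz":-0.001,"wx":0,"wy":0,"wz":0,"claw":0.1},{"dx":0,"dy":0,"dz":-0.0015,"wx":0,"wy":0,"wz":0,"claw":0.1},{"dx":0,"dy":0,"dz":-0.0015,"wx":0,"wy":0,"wz":0,"claw":0.1}]'
```

```text
time_s: 23.03
tool_pos: [0.4617, -0.0734, 0.0061]
tcp_rot: [-3.139, 0.001, -1.513]
ft_force: [-3.9, 1.2, 12.8]
gripper_width: 0.0148
```

```bash
python3 -m crank '[{"dx":0,"dy":0,"dz":0,"wx":0,"wy":0,"wz":0,"claw":0.25},{"dx":0,"dy":0,"dz":0,"wx":0,"wy":0,"wz":0,"claw":0.4},{"dx":0,"dy":0,"dz":0,"wx":0,"wy":0,"wz":0,"claw":0.45},{"dx":0,"dy":0,"dz":0.0,"wx":0,"wy":0,"wz":0,"claw":0.45},{"dx":0,"dy":0,"dz":0.02,"wx":0,"wy":0,"wz":0,"claw":0.45},{"dx":0,"dy":0,"dz":0.06,"wx":0,"wy":0,"wz":0,"claw":0.45},{"dx":0,"dy":0,"dz":0.1,"wx":0,"wy":0,"wz":0,"claw":0.45},{"dx":0,"dy":0,"dz":0.14,"wx":0,"wy":0,"wz":0,"claw":1},{"dx":0,"dy":0,"dz":0.18,"wx":0,"wy":0,"wz":0,"claw":1},{"dx":0,"dy":0,"dz":0.22,"wx":0,"wy":0,"wz":0,"claw":1},{"dx":0,"dy":0,"dz":0.23,"wx":0,"wy":0,"wz":0,"claw":1},{"dx":0,"dy":0,"dz":0.23,"wx":0,"wy":0,"wz":0,"claw":1}]'
python3 - <<'E'
from h import *
c=cam("wrist");cv2.imwrite("pics/w20.png",c["pixels"][:,:,::-1])
b=blob(c,(.4658,-.073),.055,.012,lambda h:h[...,1]<90);print(b)
p=blob(c,(.4600,.026),.07,.012,white);print(p)
c=cam("top");cv2.imwrite("pics/top20.png",cv2.resize(c["pixels"][90:290,120:420,::-1],None,fx=2.5,fy=2.5,interpolation=cv2.INTER_CUBIC))
E
```

```text
time_s: 24.03
tool_pos: [0.464, -0.0739, 0.2396]
tcp_rot: [-3.132, -0.001, -1.513]
ft_force: [0.2, -0.9, -0.5]
gripper_width: 0.0852
{'c': array([ 0.46645441, -0.07285651]), 'cm': array([ 0.46639563, -0.0727254 ]), 'size': (np.float32(0.01866195), np.float32(0.09571163)), 'ang': array([ -86.90583, -176.90593], dtype=float32)}
{'c': array([0.45976402, 0.02503259]), 'cm': array([0.45979526, 0.02500542]), 'size': (np.float32(0.10138279), np.float32(0.10097886)), 'ang': array([ -86.691765, -176.69177 ], dtype=float32)}
```

View pics/w20.png

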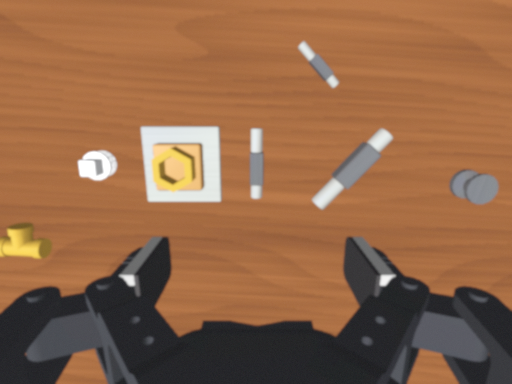

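View pics/top20.png

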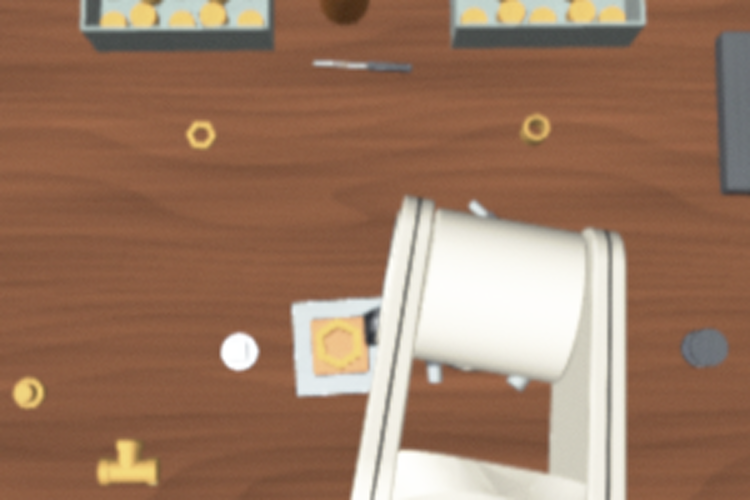

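```bash
python3 -c "
from cell import finish_job,observe
print(observe()['joint_velocities'].round(3));print(finish_job())"
```

```text
[-0.     0.033  0.023  0.    -0.002  0.001]
the job is handed in; nothing more can be done
None
```

The checking set is laid out around the plate in the order asked, and the job was handed in at about 24 s with the gripper open and clear, roughly 24 cm up.

| Part | Where it stands | Last check |
|---|---|---|
| Tile | Middle of the plate | About 0.7 mm off centre, square within 0.1° |
| Brass union nut | Flat on top of the tile | About 1.5 mm off the plate centre, about 0.8 mm off the tile centre |
| Chrome plug | Upright on the left, the vise side | Within about 1 mm of its target, gap about 4 cm |
| 92 mm gauge | On the right | Gap about 39 mm, centre 1 mm off the plate's middle, parallel within 0.3° |

These readings come from the wrist camera after each release. The top camera read x about 2 mm lower than the wrist camera on the parts I compared. I used the wrist camera for both the plate and the parts, so that offset should cancel out.

- **First tile grasp missed:** the fingers closed just above the tile. From the pictures, the fingertips sat well short of 19 mm ahead of the reported TCP. I reopened, went lower and gripped it properly, and the tile did not shift.
- **Gauge pick-up:** the arm was pushed up about 3 mm with about 6 N, probably from the fingertips touching the bench. No contact force I read was above about 15 N.
- **Not measured:** I did not check the bystanders' positions. The last pictures show no sign that they moved. The arm hid the right side of the plate and the gauge in the last top view, so that side is checked by the wrist camera only.

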